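# Open the battery safe by its two code dials and lay out the battery

## Robot

A 6-joint arm with a two-finger parallel gripper is mounted at the origin on a cart in front of the work surface, level with it; the furniture and walls round the work are solid. World frame = base frame: x ahead of the robot, y to its left, z up, the work surface at z = 0. Lengths are in m, angles in rad, forces in N, time in s.
With the tool pointing down it reaches from about 0.35 to 0.975 m from the base axis. Payload 4.9 kg.
Tool frame: the origin (TCP) lies midway between the tips of the shut fingers; the grasp point (between the pads) lies ctrl.grip_point_offset behind it (ctrl.grip_point_offset is the distance from the TCP to the grasp point, in m); x points along the fingers, y is the direction in which the jaws open and shut, and the axes are right-handed (so a half turn about x gives the same grasp; the last joint's range is limited). The gripper opens to 85 mm and grips with 20 to 120 N. Pads are 22 mm wide; open, the fingers measure 114 mm over their backs; the gripper's body (76 mm by 85 mm) begins 54 mm behind the grasp point. The pads swing forward as they close: fully open they stand 13 mm farther back than shut.
Start: joints at [1.035, 0.053, 1.613, -0, 1.476, -0.119], TCP at [0.253, 0.571, 0.197] pointing down, gripper open.
Joint ranges: [-3.01, 3.01], [-1.01, 2.22], [0.06, 2.58], [-1.02, 4.17], [0.09, 2.62], [-3.14, 3.14]. Speed limits (rad/s): [2.57, 2.57, 3.14, 3.14, 3.14, 3.14].

## Interface

Orientations are given as a rotation vector (axis times angle).
In Python, from station import ctrl gives the robot as it stands. The module is installed in compiled form; this text tells all that it offers.
- The arm moves only by the tool drive_tool, never from a script. Its argument "commands" is text: rows parted by semicolons, each of 5 numbers parted by spaces: the closure, from -1 (fully open) to 1 (shut), so that 0 is half open, then the shift along the tool's x, y, z in units of 40 mm (1.0 is 40 mm), then the turn about the tool's x in units of 5 degrees (1.0 is 5 degrees). A call has 1 to 8 rows; each row is the pose to reach, as a shift and turn from the pose commanded when the call began, along the tool's axes at that moment; what a row does not reach only later rows make up. A row lasts 1/12 s, in which the tool goes at most 41.7 mm and 7.16 degrees, less where a joint would pass 70% of its speed; a pose out of reach is approached as far as the arm can. A call with a gripper value outside its range is refused whole. The fingers move at their own pace and stop on an object; "newtons" is the grip in N (left out, the last holds). Time passes only in rows, so rows that repeat a pose let the fingers close. It gives the time, the measured TCP pose, the force and the opening at its end, in the units of the state.
- ctrl.get_obs(): the state, without advancing time (a new reading comes with each control period).
- ctrl.get_image(name): name is "scene" or "top" or "wrist"; returns (picture, depth): 400x640x3 uint8, blue, green, red; 400x640 float32, m along the optical axis (not along the pixel's ray), 0 where there is no reading.
- ctrl.camera_info(name): a dict with "K" (3x3 intrinsics, pixels), "T" (4x4, takes a point from camera to world coordinates). Camera axes: x right, y down, z forward; pixel columns grow to the right and rows downward; lengths in m; the calibration is good to about 2 mm. A picture is of the moment at which its call begins: read the wrist's pose just before it. camera_info takes no time and is no camera call; for the wrist camera it gives the pose at the moment of the call.
- ctrl.finish_job(): hands the job in, once; it reports no verdict.
The state is a dict: "t": time; "q": joint angles; "dq": joint speeds; "effort": joint torques, N m; "tool_pos": TCP position; "tool_rot": TCP orientation; "contact_force": force on the tool from outside, world axes, zero at the start; "wrist_torque": the same for the moment, N m; "opening": finger opening in m.
Only numpy, scipy, OpenCV 4.12 (cv2) and the standard library are available. Lean on these libraries where they do the work, as an engineer would, in place of code of your own. Each camera call takes 0.05 s, during which the arm holds its last target.

## Task

The robot's battery is locked in the dark grey safe. Turn the left dial's pointer to its yellow dot and the right dial's pointer to its blue dot, slide the yellow lid fully open to the right, then lift the battery out and lay it flat in the tray beside the half-built chassis. Set it down gently, and leave the things in the tray where they are.

Things in the scene. Friction and masses are not known exactly. Their poses are not given: they have to be found in the camera images.
- safe: dark grey steel battery safe, fixed, 225 mm deep (x), 276 mm wide (y). Origin: under its middle on the table; x points away from its sloping front, y to its left. The panel slopes 25 degrees from level, from 46 mm high at x = -0.121 to 88 mm at x = -0.030; the flat deck behind it is 88 mm high and has guides 9 mm high along its front and back edges. Dials at y = 0.055 and -0.055
- compartment (a point): middle of the floor of the battery compartment, sunk in the left half of the safe's deck under the lid: 122 mm (safe's x) by 118 mm (y) inside, floor 32 mm below the deck; axes as the safe's
- dial_left (a joint): left (+y) dial (rad): black knob on the safe's sloping panel. 0: white pointer straight up the slope, at the white dot; positive is clockwise seen facing the panel. Dots clockwise: white 0, yellow +1.047, green +2.094, purple 3.14, red -2.094, blue -1.047. Code: yellow, +1.047 (the lock needs about 0.15 rad). Range -2.4 to 2.4; no clicks, friction 0.035 N m holds it
- dial_right (a joint): right (-y) dial (rad): black knob on the safe's sloping panel. 0: white pointer straight up the slope, at the white dot; positive is clockwise seen facing the panel. Dots clockwise: white 0, yellow +1.047, green +2.094, purple 3.14, red -2.094, blue -1.047. Code: blue, -1.047 (the lock needs about 0.15 rad). Range -2.4 to 2.4; no clicks, friction 0.035 N m holds it
- dial_left_grip (a point): on the left dial's axis, inside its bar grip, 28 mm out from the panel. z: out of the panel along the axis, up and toward the robot, 25 degrees from vertical; x: along the bar to its white pointer, turning with the dial; y across it. Bar 40 mm long, 14 mm thick, from 6 to 36 mm out from the panel, on a round skirt 49 mm across, 6 mm high
- dial_right_grip (a point): on the right dial's axis, inside its bar grip, 28 mm out from the panel. z: out of the panel along the axis, up and toward the robot, 25 degrees from vertical; x: along the bar to its white pointer, turning with the dial; y across it. Bar 40 mm long, 14 mm thick, from 6 to 36 mm out from the panel, on a round skirt 49 mm across, 6 mm high
- lid (a joint): yellow steel lid of the compartment (joint, m): 0 shut, slides along the safe's -y (to its right) to the stop at 0.124, fully open. About 2 N of friction; it stays where it is left. While either dial is off its code the lock stops it after about 5 mm
- lid_grip (a point): point inside the black pull rib in the middle of the lid, 22 mm above the lid's upper face and 6 mm below the rib's top. The lid's upper face is 5 mm above the deck. The rib is 60 mm long along the safe's x, 14 mm thick along y and stands 28 mm above the lid; axes as the safe's; moves with the lid
- battery: grey battery block, 49 mm wide (x), 104 mm long (y), 26 mm high (z), 0.16 kg; origin: centre of its underside. It lies flat in the compartment with its long side along the safe's x axis, its top 6 mm below the deck, with about 34 mm free on each long side
- tray: grey square tray, fixed, 306 x 306 mm, walls 17 mm thick and 42 mm high. Origin: centre of its underside; x points away from the robot, y to the left. Inside 270 x 270 mm, floor 6 mm above the table. Its right (-y) half is free save for the plate at the far end: the battery fits with its middle at x = -0.03, y = -0.04, long side along x
- chassis: half-built robot chassis: black perforated side plates with yellow and green parts, 70 x 148 mm, 47 mm high, standing in the left half of the tray with its long side along the tray's x axis; origin: centre of its underside
- plate: grey perforated plate 47 x 114 x 7 mm lying flat in the far right part of the tray; origin: centre of its underside
- wheel_blue: blue wheel, 52 mm across, 21 mm high, lying flat in the near left corner of the tray; origin: centre of its underside

How it is judged:
On the way, in this order (a step that is already met when the one before it is completed fails the run):
1. both pointers stand at the code, left at yellow and right at blue, with the lid still shut (value of joint dial_left between 0.817 and 1.277 rad and value of joint dial_right between -1.277 and -0.817 rad and value of joint lid below 0.02 m), for 0.2 s.
2. the lid is slid fully open (value of joint lid above 0.11 m), for 0.2 s.
3. the battery is lifted clear of the safe (height (world z) of battery above 0.095 m and contact force between the fingers and battery above 1 N), for 0.1 s.
At the end, for the whole second after the job is handed in: Both pointers at their code dots (within 0.25 rad), the lid open by at least 110 of its 124 mm, and the battery at rest, right way up and flat (within 0.1 rad) on the tray's floor, its middle within 115 mm of the tray's middle along each side (value of joint dial_left between 0.797 and 1.297 rad and value of joint dial_right between -1.297 and -0.797 rad and value of joint lid above 0.11 m and x of battery in the frame of tray between -0.115 and 0.115 m and y of battery in the frame of tray between -0.115 and 0.115 m and z of battery in the frame of tray below 0.012 m and angle between battery's own z axis and vertical below 0.1 rad and linear speed of battery below 0.02 m/s); the robot touches nothing.
It fails at once if the battery is dropped or thrown (it moves freely faster than 0.6 m/s) (linear speed of battery above 0.6 m/s and contact force between the fingers and battery below 0.1 N).
It fails at once if the chassis, plate or blue wheel in the tray is shifted by more than 30 mm (distance of any of chassis, plate, wheel_blue from where it was at the start of the episode above 0.03 m).
It also fails if it takes over 69 s, if anything falls off the work surface, if the arm or the gripper's body presses on something with over 40 N, if the wrist force passes 120 N, or if a joint passes its speed limit or range.

## Working session

There is one attempt and no reset: what is moved stays moved. The work goes in short steps, Python scripts to look and compute and a tool call to move; the robot and the scene stay as the last step left them, time stands still between calls to the robot, and variables do not carry over. Pictures are saved under pics/ and viewed, and the job is handed in when it is done.

Besides the shell and the picture viewer there is one more tool, called after "Call:" as a command line: name --argument value ..., lists and objects as JSON in quotes. drive_tool: Moves the arm, as the interface text tells. Its arguments: {"type":"object","properties":{"commands":{"type":"string"},"newtons":{"type":"number"}},"required":["commands"]}

```bash
mkdir -p pics; python3 - <<'E'
from station import ctrl
import cv2,numpy as np
o=ctrl.get_obs();print({k:np.round(v,3) for k,v in o.items()});print(ctrl.grip_point_offset)
for n in("scene","top","wrist"):
    i=ctrl.camera_info(n);print(n,np.round(i["K"],1).tolist(),np.round(i["T"],4).tolist())
    im,d=ctrl.get_image(n);cv2.imwrite(f"pics/{n}0.png",im);np.save(f"pics/{n}0.npy",d)
E
```

```text
{'t': np.float64(0.0), 'q': array([ 1.035,  0.053,  1.614, -0.   ,  1.476, -0.119]), 'dq': array([-0.   , -0.002, -0.001, -0.001,  0.001, -0.   ]), 'effort': array([ 1.0000e-03, -3.9368e+01, -3.7018e+01,  0.0000e+00,  7.0000e-03,
        0.0000e+00]), 'tool_pos': array([0.253, 0.571, 0.195]), 'tool_rot': array([ 0.325,  1.547, -0.328]), 'contact_force': array([-0.216,  0.448,  0.837]), 'wrist_torque': array([-0.038, -0.008, -0.018]), 'opening': np.float64(0.085)}
0.0187
scene [[392.8, 0.0, 322.7], [0.0, 392.8, 201.5], [0.0, 0.0, 1.0]] [[0.8107, -0.3302, 0.4834, 0.0737], [-0.5854, -0.4629, 0.6656, -0.5489], [0.004, -0.8226, -0.5686, 0.65], [0.0, 0.0, 0.0, 1.0]]
top [[410.0, 0.0, 317.1], [0.0, 410.0, 198.5], [0.0, 0.0, 1.0]] [[-0.0273, -0.9966, 0.0772, 0.4315], [-0.9992, 0.0294, 0.0256, 0.0487], [-0.0278, -0.0765, -0.9967, 1.2217], [0.0, 0.0, 0.0, 1.0]]
wrist [[352.7, 0.0, 324.0], [0.0, 352.7, 196.8], [0.0, 0.0, 1.0]] [[0.4039, 0.883, 0.2392, 0.1921], [0.9148, -0.3896, -0.1066, 0.5974], [-0.0009, 0.2619, -0.9651, 0.3725], [0.0, 0.0, 0.0, 1.0]]
```

View pics/scene0.png

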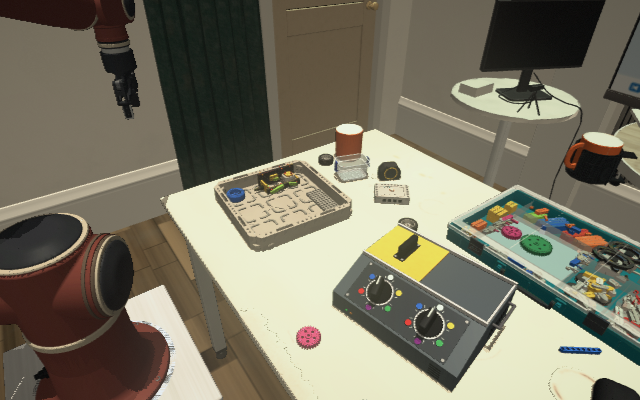

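View pics/top0.png

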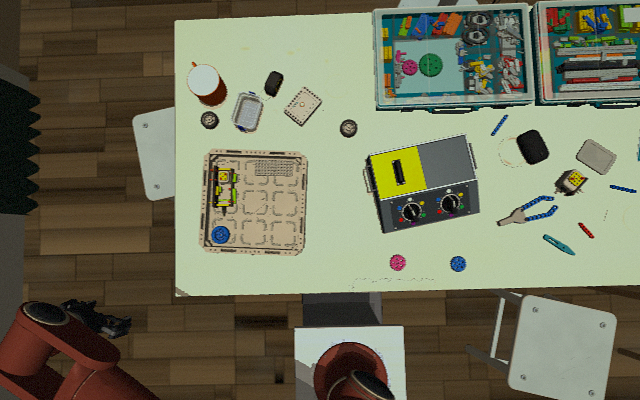

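View pics/wrist0.png

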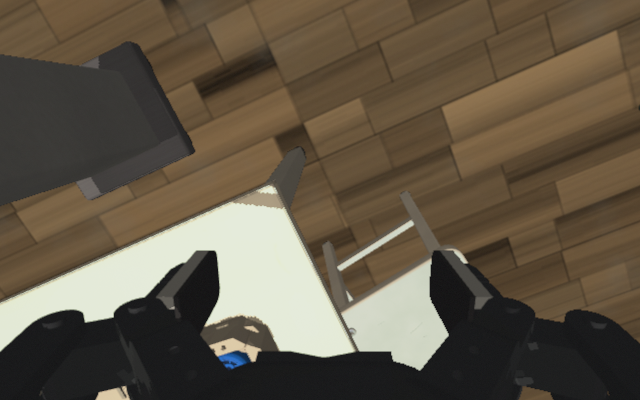

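```bash
python3 - <<'E'
import cv2,numpy as np
a=cv2.imread("pics/scene0.png")[215:390,325:525];cv2.imwrite("pics/s0z.png",cv2.resize(a,None,fx=4,fy=3.4,interpolation=cv2.INTER_CUBIC))
a=cv2.imread("pics/top0.png")[125:240,355:485];cv2.imwrite("pics/t0z.png",cv2.resize(a,None,fx=5,fy=5,interpolation=cv2.INTER_CUBIC))
E
```

```text
(no output)
```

View pics/s0z.png

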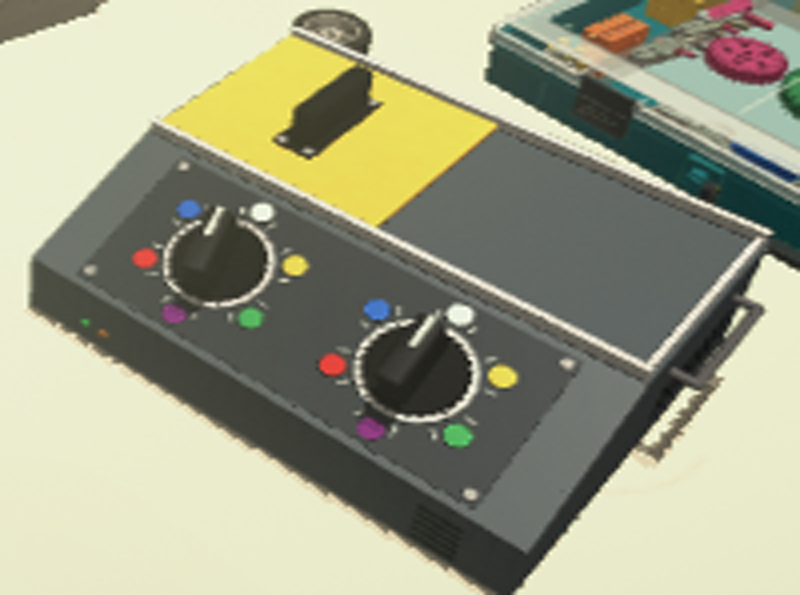

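View pics/t0z.png

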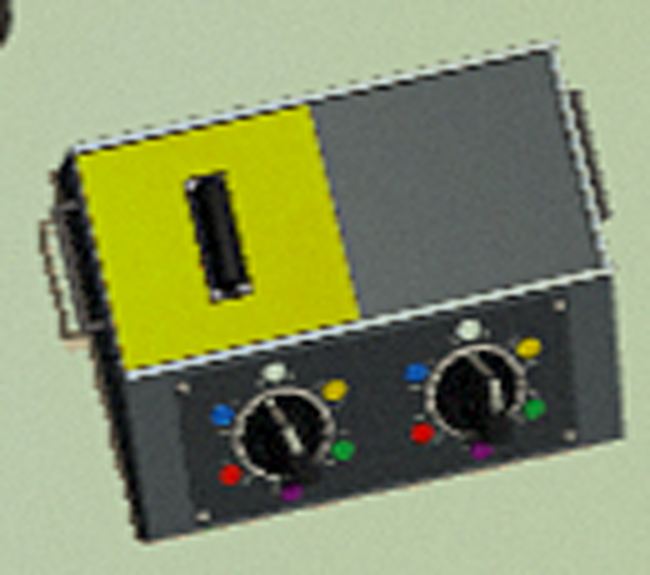

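```bash
cat > h.py <<'E'
from station import ctrl
import cv2,numpy as np
from scipy.spatial.transform import Rotation as R
I={n:ctrl.camera_info(n) for n in("scene","top")}
def ray(n,p,info=None):
    i=info or I[n];d=i["T"][:3,:3]@np.linalg.solve(i["K"],[p[0],p[1],1.]);return i["T"][:3,3],d
def onz(n,p,z,info=None):
    c,d=ray(n,p,info);return c+d*(z-c[2])/d[2]
def tri(a,pa,b,pb):
    A=np.zeros((3,3));v=np.zeros(3)
    for n,p in((a,pa),(b,pb)):
        c,d=ray(n,p);d=d/np.linalg.norm(d);P=np.eye(3)-np.outer(d,d);A+=P;v+=P@c
    x=np.linalg.solve(A,v);return x
def proj(n,X,info=None):
    i=info or I[n];p=i["K"]@(i["T"][:3,:3].T@(np.asarray(X)-i["T"][:3,3]));return p[:2]/p[2]
E
python3 - <<'E'
from h import *
L=tri("top",(411.3,211.1),"scene",(379.5,292.0));Rr=tri("top",(449.7,202.8),"scene",(428.7,323.9))
print(L,Rr,np.linalg.norm(L-Rr))
for n,p,q in(("top",(411.3,211.1),(449.7,202.8)),("scene",(379.5,292.0),(428.7,323.9))):print(n,onz(n,p,.067),onz(n,q,.067))
e=(L-Rr)[:2];print("safe yaw",np.degrees(np.arctan2(-e[0],e[1])))
for n in("top","scene"):
    im=cv2.imread(f"pics/{n}0.png");h=cv2.cvtColor(im,cv2.COLOR_BGR2HSV)
    m=cv2.inRange(h,(22,150,90),(35,255,255));cs=max(cv2.findContours(m,0,1)[0],key=cv2.contourArea)
    q=np.array([onz(n,p,.093)[:2] for p in cs[:,0].astype(float)],np.float32)
    r=cv2.minAreaRect(q*1000);print(n,"lid",r)
    d=np.load(f"pics/{n}0.npy");c=cs[:,0].mean(0);print(c,d[int(c[1]),int(c[0])])
im=cv2.imread("pics/top0.png")
# tray
cs=[(203,150),(308,151),(305,256),(198,252)]
print("tray approx",[onz("top",p,.042)[:2].round(3) for p in cs])
a=im[140:265,185:320];cv2.imwrite("pics/tray.png",cv2.resize(a,None,fx=5,fy=4.7,interpolation=cv2.INTER_CUBIC))
E
```

```text
[ 0.47753465 -0.18417456  0.06709372] [ 0.49777784 -0.29199941  0.06716695] 0.10970866441723778
top [ 0.47772742 -0.18434881  0.067     ] [ 0.49789027 -0.29215027  0.067     ]
scene [ 0.47738617 -0.18399147  0.067     ] [ 0.49777442 -0.29184845  0.067     ]
safe yaw 10.633018207025069
top lid ((585.7737426757812, -147.366455078125), (122.58013153076172, 131.6838836669922), 10.705341339111328)
[398.         172.00568182] 1.1062306
scene lid ((586.193115234375, -149.40611267089844), (117.54664611816406, 129.60122680664062), 10.664459228515625)
[407.19196429 251.47767857] 0.81519336
tray approx [array([0.675, 0.41 ]), array([0.662, 0.102]), array([0.359, 0.118]), array([0.378, 0.427])]
```

View pics/tray.png

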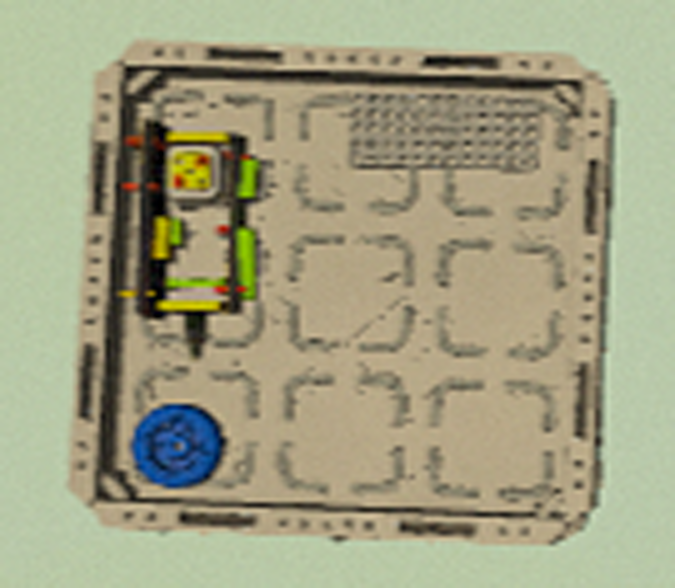

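```bash
cat >> h.py <<'E'
YAW=np.radians(10.65);Rs=R.from_euler('z',YAW).as_matrix()
S0=np.array([.48766,-.23809,0])+.0755*Rs[:,0]
def safe(p): return Rs.T@(np.asarray(p)-S0)
def world(p): return S0+Rs@np.asarray(p,float)
c25,s25=np.cos(np.radians(25)),np.sin(np.radians(25))
Nn=np.array([-s25,0,c25]);U=np.array([c25,0,s25])
def axis(side,out): return np.array([-.0755,side*.055,.067])+out*Nn
def onpanel(n,p,side,out,info=None):
    "-> panel coords (right, up) rel. dial axis at height out"
    c,d=ray(n,p,info);c=safe(c);d=Rs.T@d
    X=c+d*((axis(side,out)-c)@Nn)/(d@Nn);v=X-axis(side,out);return np.array([-v[1],v@U])
def tool():
    o=ctrl.get_obs();return o["tool_pos"],R.from_rotvec(o["tool_rot"]).as_matrix(),o
E
cat > dials.py <<'E'
from h import *
import sys
def rect(n,im,side,out=36e-3,info=None,half=.03,s=8000):
    # panel patch resampled at given height
    w=int(2*half*s);pts=[]
    for u,v in((-1,1),(1,1),(1,-1),(-1,-1)):
        X=axis(side,out)+np.array([0,-u*half,0])+v*half*U;pts.append(proj(n,world(X),info))
    H=cv2.getPerspectiveTransform(np.float32(pts),np.float32([[0,0],[w,0],[w,w],[0,w]]))
    return cv2.warpPerspective(im,H,(w,w),flags=cv2.INTER_CUBIC)
if __name__=="__main__":
    tag=sys.argv[1];row=[]
    for n in("scene","top"):
        im=cv2.imread(f"pics/{n}{tag}.png");row.append(np.hstack([rect(n,im,1)[::1,::1],rect(n,im,-1)]))
    o=np.vstack(row);cv2.imwrite(f"pics/dials{tag}.png",cv2.resize(o,(600,600)))
E
python3 dials.py 0
python3 - <<'E'
from h import *
p,M,o=tool();print(M.round(3))
E
```

```text
[[-0.001  0.405  0.914]
 [-0.001  0.914 -0.405]
 [-1.    -0.002 -0.   ]]
```

View pics/dials0.png

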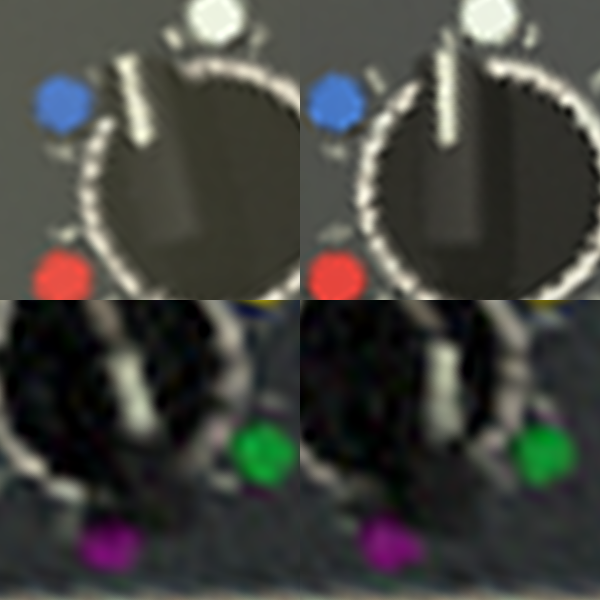

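```bash
cat > go.py <<'E'
# usage: go.py x y z jawyaw_deg [s|w]   (s = safe frame xy)
from h import *
import sys
a=[float(v) for v in sys.argv[1:5]];t=np.array(a[:3])
if sys.argv[5:]==["s"]: t=world(t)
p,M,o=tool();d=M.T@(t-p)/.04
yaw=np.degrees(np.arctan2(M[1,1],M[0,1]));dy=(yaw-a[3]+180)%360-180
print("t %.2f pos"%o["t"],p.round(4),"safe",safe(p).round(4),"yaw %.1f"%yaw,"open %.4f"%o["opening"],"F",o["contact_force"].round(1))
print("target",t.round(4),"units xyz",d.round(3),"turn",round(dy/5,2),"dist mm",(np.linalg.norm(t-p)*1000).round(1))
E
python3 go.py -0.0873 0.055 0.15 113.9 s
```

```text
t 0.15 pos [0.2527 0.571  0.1956] safe [-0.1568  0.8386  0.1956] yaw 66.1 open 0.0853 F [ 0.3 -0.2  0.6]
target [ 0.4659 -0.1862  0.15  ] units xyz [  1.16  -15.152  12.537] turn -9.56 dist mm 788.0
```

Call:
drive_tool --commands "-1 0 -15.1 12.5 -9.5;-1 0 -15.1 12.5 -9.5;-1 0 -15.1 12.5 -9.5;-1 0 -15.1 12.5 -9.5;-1 0 -15.1 12.5 -9.5;-1 0 -15.1 12.5 -9.5;-1 0 -15.1 12.5 -9.5;-1 0 -15.1 12.5 -9.5" --newtons 20

```text
t: 0.82
tool_pos: [0.3398, 0.263, 0.1964]
tool_rot: [-0.327, 1.546, 0.327]
contact_force: [0.5, -0.2, 0.6]
opening: 0.0854
```

```bash
python3 go.py -0.0873 0.055 0.15 113.9 s
```

```text
t 0.82 pos [0.3398 0.263  0.1964] safe [-0.1282  0.5198  0.1964] yaw 113.9 open 0.0854 F [ 0.5 -0.2  0.6]
target [ 0.4659 -0.1862  0.15  ] units xyz [  1.16  -11.545  -1.668] turn -0.0 dist mm 468.9
```

Call:
drive_tool --commands "-1 0 -11.5 -1.7 0;-1 0 -11.5 -1.7 0;-1 0 -11.5 -1.7 0;-1 0 -11.5 -1.7 0;-1 0 -11.5 -1.7 0;-1 0 -11.5 -1.7 0;-1 0 -11.5 -1.7 0;-1 0 -11.5 -1.7 0"

```text
t: 1.48
tool_pos: [0.4274, -0.0593, 0.1967]
tool_rot: [-0.323, 1.546, 0.323]
contact_force: [0.8, 1.3, -0.3]
opening: 0.085
```

```bash
python3 go.py -0.0873 0.055 0.15 113.9 s
```

```text
t 1.48 pos [ 0.4274 -0.0593  0.1967] safe [-0.1017  0.1868  0.1967] yaw 113.6 open 0.0850 F [ 0.8  1.3 -0.3]
target [ 0.4659 -0.1862  0.15  ] units xyz [ 1.167 -3.293 -0.387] turn -0.06 dist mm 140.6
```

Call:
drive_tool --commands "-1 0 -3.3 -0.4 0;-1 0 -3.3 -0.4 0;-1 0 -3.3 -0.4 0;-1 0 -3.3 -0.4 0;-1 1.0 -3.3 -0.4 0;-1 1.0 -3.3 -0.4 0;-1 1.0 -3.3 -0.4 0"

```text
t: 2.07
tool_pos: [0.4636, -0.1832, 0.154]
tool_rot: [-0.32, 1.551, 0.327]
contact_force: [1.4, -0.4, -0.1]
opening: 0.0853
```

```bash
python3 go.py -0.0873 0.055 0.082 113.9 s
python3 - <<'E'
from h import *
i=ctrl.camera_info("wrist");im,d=ctrl.get_image("wrist")
p=proj("wrist",world(axis(1,36e-3)),i).round();print(p)
cv2.circle(im,tuple(int(v) for v in p),3,(0,0,255),-1);cv2.imwrite("pics/w1.png",im)
E
```

```text
t 2.07 pos [ 0.4636 -0.1832  0.154 ] safe [-0.089   0.0584  0.154 ] yaw 113.6 open 0.0853 F [ 1.4 -0.4 -0.1]
target [ 0.4659 -0.1862  0.082 ] units xyz [ 1.799 -0.101  0.029] turn -0.06 dist mm 72.1
[320. 199.]
```

View pics/w1.png

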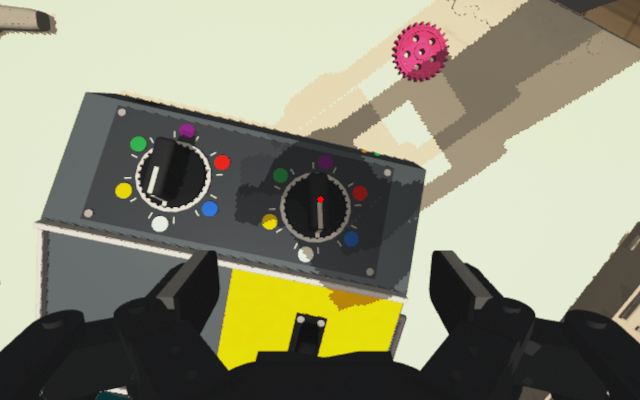

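Call:
drive_tool --commands "-1 1.2 -0.1 0 0;-1 1.2 -0.1 0 0;-1 1.8 -0.1 0 0;-1 1.8 -0.1 0 0;-1 1.8 -0.1 0 0;0.3 1.8 -0.1 0 0;1 1.8 -0.1 0 0;1 1.8 -0.1 0 0"

```text
t: 2.78
tool_pos: [0.4685, -0.1887, 0.0869]
tool_rot: [-0.325, 1.544, 0.322]
contact_force: [0.1, -0.3, 0.2]
opening: 0.0519
```

Call:
drive_tool --commands "1 0 0 0 0;1 0 0 0 0;1 0 0 0 0;1 0 0 0 0"

```text
t: 3.12
tool_pos: [0.4673, -0.1882, 0.0849]
tool_rot: [-0.323, 1.546, 0.323]
contact_force: [-0.1, -0.1, -0.6]
opening: 0.0012
```

```bash
python3 go.py -0.0873 0.055 0.082 113.9 s
```

```text
t 3.12 pos [ 0.4673 -0.1882  0.0849] safe [-0.0863  0.0528  0.0849] yaw 113.6 open 0.0012 F [-0.1 -0.1 -0.6]
target [ 0.4659 -0.1862  0.082 ] units xyz [ 0.072  0.061 -0.013] turn -0.06 dist mm 3.8
```

```bash
python3 - <<'E'
from h import *
im,d=ctrl.get_image("wrist");cv2.imwrite("pics/w2.png",im)
im,d=ctrl.get_image("scene");a=im[215:390,325:525];cv2.imwrite("pics/s2.png",cv2.resize(a,None,fx=4,fy=3.4,interpolation=cv2.INTER_CUBIC))
E
```

```text
(no output)
```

View pics/w2.png

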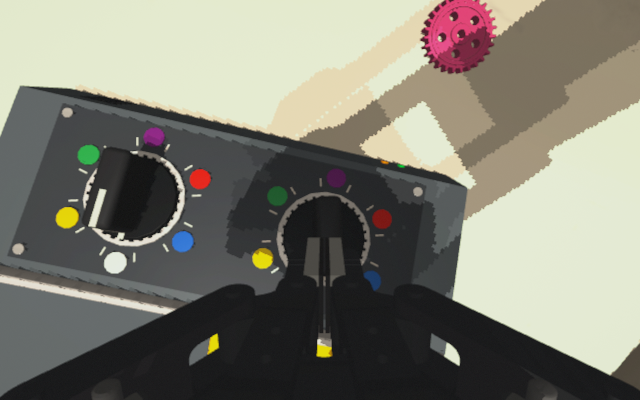

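View pics/s2.png

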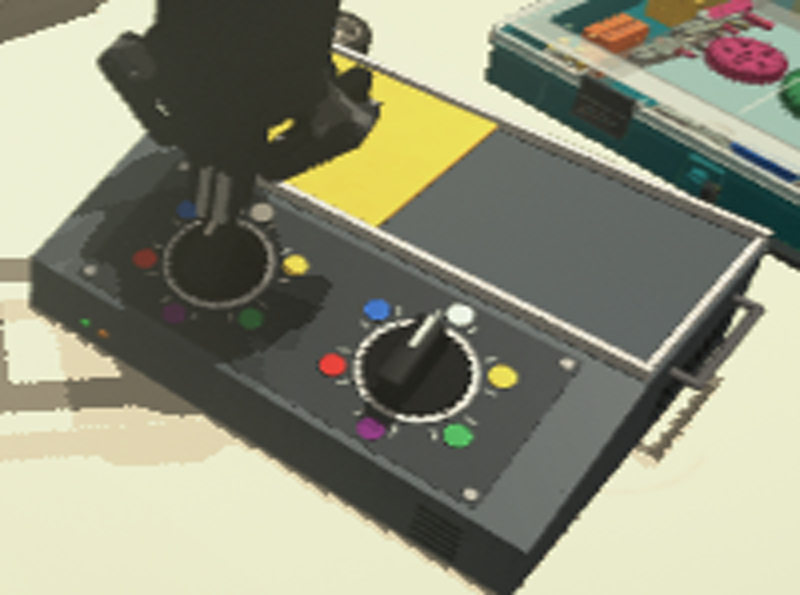

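```bash
python3 - <<'E'
from h import *
i=ctrl.camera_info("wrist");p,M,o=tool();im,d=ctrl.get_image("wrist")
print("TCP px",proj("wrist",p,i),"axis36",proj("wrist",world(axis(1,36e-3)),i),"axis panel",proj("wrist",world(axis(1,0)),i),"grip",proj("wrist",p-M[:,0]*.0187,i))
for u,v in[(325,205),(325,225),(325,235),(312,245),(338,245),(312,265),(340,265),(325,180),(300,220)]:
    z=d[v,u];c=i["T"];X=c[:3,:3]@(np.linalg.solve(i["K"],[u,v,1])*z)+c[:3,3];print((u,v),round(float(z),3),X.round(4),safe(X).round(4))
# right dial check: top of bar
for u,v in[(110,180),(95,210),(120,160)]:
    z=d[v,u];c=i["T"];X=c[:3,:3]@(np.linalg.solve(i["K"],[u,v,1])*z)+c[:3,3];print((u,v),round(float(z),3),safe(X).round(4))
cv2.imwrite("pics/w2z.png",cv2.resize(im[140:340,230:430],None,fx=3,fy=3,interpolation=cv2.INTER_CUBIC))
E
```

```text
TCP px [324.69846886 230.07337381] axis36 [331.08204119 233.64757646] axis panel [324.0390682  237.10465042] grip [324.79142273 243.76776255]
(325, 205) 0.176 [ 0.4522 -0.1946  0.0927] [-0.1023  0.0493  0.0927]
(325, 225) 0.176 [ 0.4608 -0.1909  0.0961] [-0.0932  0.0514  0.0961]
(325, 235) 0.174 [ 0.4646 -0.1892  0.0989] [-0.0891  0.0523  0.0989]
(312, 245) 0.141 [ 0.4591 -0.1974  0.1311] [-0.096   0.0453  0.1311]
(338, 245) 0.14 [ 0.4548 -0.188   0.1316] [-0.0986  0.0553  0.1316]
(312, 265) 0.122 [ 0.4583 -0.1971  0.1501] [-0.0967  0.0457  0.1501]
(340, 265) 0.123 [ 0.4546 -0.1881  0.1496] [-0.0987  0.0553  0.1496]
(325, 180) 0.213 [ 0.4484 -0.1962  0.0535] [-0.1063  0.0485  0.0535]
(300, 220) 0.204 [ 0.4729 -0.2012  0.0683] [-0.0832  0.0389  0.0683]
(110, 180) 0.168 [-0.0927 -0.0537  0.0974]
(95, 210) 0.164 [-0.0793 -0.0554  0.1048]
(120, 160) 0.169 [-0.1025 -0.0515  0.0942]
```

View pics/w2z.png

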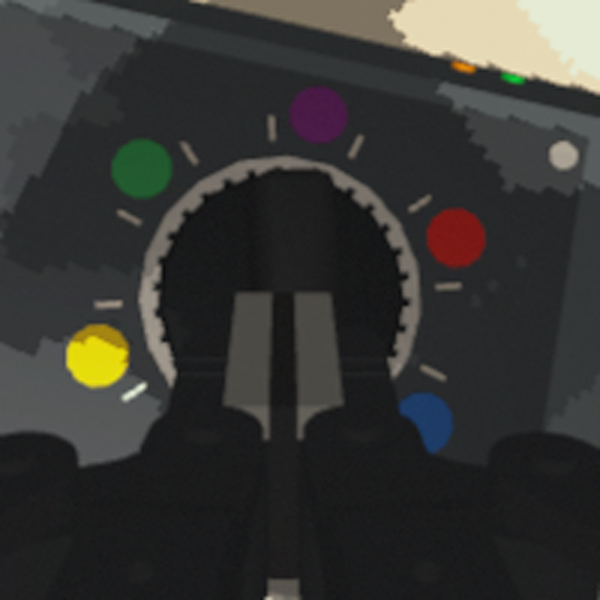

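```bash
python3 - <<'E'
from h import *
i=ctrl.camera_info("wrist");p,M,o=tool();im,d=ctrl.get_image("wrist")
print(p,o["opening"],o["t"])
for u in (313,337,325):
  for v in range(230,250,2):
    z=d[v,u];c=i["T"];X=c[:3,:3]@(np.linalg.solve(i["K"],[u,v,1])*z)+c[:3,3];print((u,v),round(float(z),3),safe(X).round(4))
E
```

```text
[ 0.46724612 -0.18816403  0.08465857] -0.0002760586949248095 3.2667
(313, 230) 0.187 [-0.0856  0.0467  0.0864]
(313, 232) 0.186 [-0.0848  0.0469  0.0871]
(313, 234) 0.187 [-0.0834  0.0471  0.0864]
(313, 236) 0.188 [-0.0823  0.0474  0.0862]
(313, 238) 0.147 [-0.0965  0.0454  0.1248]
(313, 240) 0.145 [-0.0962  0.0455  0.1261]
(313, 242) 0.142 [-0.0968  0.0455  0.1296]
(313, 244) 0.14 [-0.0966  0.0456  0.1312]
(313, 246) 0.139 [-0.0965  0.0456  0.1331]
(313, 248) 0.137 [-0.0966  0.0457  0.135 ]
(337, 230) 0.174 [-0.0926  0.0576  0.0977]
(337, 232) 0.173 [-0.092   0.0577  0.099 ]
(337, 234) 0.172 [-0.0914  0.0578  0.1003]
(337, 236) 0.173 [-0.0902  0.0581  0.0996]
(337, 238) 0.147 [-0.0988  0.0551  0.1249]
(337, 240) 0.145 [-0.0984  0.0552  0.1261]
(337, 242) 0.143 [-0.0986  0.055   0.1286]
(337, 244) 0.141 [-0.0986  0.0549  0.1309]
(337, 246) 0.139 [-0.0986  0.0548  0.133 ]
(337, 248) 0.138 [-0.0981  0.0549  0.1338]
(325, 230) 0.174 [-0.0915  0.0518  0.0985]
(325, 232) 0.174 [-0.0906  0.052   0.0988]
(325, 234) 0.175 [-0.0893  0.0523  0.098 ]
(325, 236) 0.174 [-0.0887  0.0524  0.0992]
(325, 238) 0.147 [-0.0974  0.0503  0.1242]
(325, 240) 0.144 [-0.0978  0.0502  0.1272]
(325, 242) 0.143 [-0.0973  0.0503  0.1282]
(325, 244) 0.142 [-0.0972  0.0503  0.13  ]
(325, 246) 0.138 [-0.098   0.0501  0.1339]
(325, 248) 0.137 [-0.0975  0.0503  0.1347]
```

```bash
python3 - <<'E'
from h import *
p,M,o=tool();im,d=ctrl.get_image("scene")
for k in(0,.0187,.04,.054+.0187):
    q=proj("scene",p+[0,0,k]);print(k,q, d[int(q[1]),int(q[0])], (I["scene"]["T"][:3,:3].T@(p+[0,0,k]-I["scene"]["T"][:3,3]))[2])
    cv2.circle(im,tuple(int(round(x)) for x in q),0,(0,0,255),-1)
cv2.imwrite("pics/s3.png",cv2.resize(im[225:315,330:430],None,fx=6,fy=6,interpolation=cv2.INTER_NEAREST))
E
```

```text
0 [377.85213417 289.31685339] 0.7383713 0.7518463726319236
0.0187 [378.68323972 282.42488405] 0.74583703 0.7412141688568342
0.04 [379.6594289  274.32980403] 0.71104133 0.7291036907600748
0.0727 [381.22284548 261.3651221 ] 0.69341874 0.7105115483298381
```

View pics/s3.png

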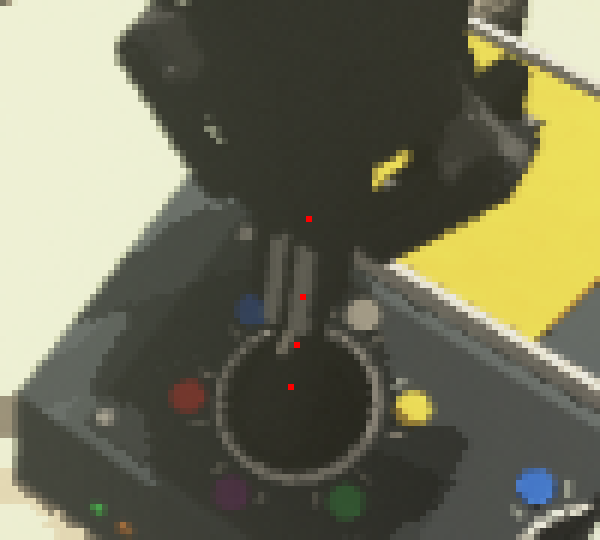

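Call:
drive_tool --commands "-0.2 0 0 0 0;-0.2 0 0 0 0;-0.2 0 0 0 0;-0.2 0 0 0 0;-0.2 0 0 0 0;-0.2 0 0 0 0"

```text
t: 3.87
tool_pos: [0.4673, -0.1882, 0.0847]
tool_rot: [-0.323, 1.546, 0.323]
contact_force: [0.2, 0.3, 0.1]
opening: 0.0514
```

```bash
python3 go.py -0.0873 0.055 0.060 113.9 s;  python3 - <<'E'
from h import *
i=ctrl.camera_info("wrist");p,M,o=tool();im,d=ctrl.get_image("wrist")
print("TCP px",proj("wrist",p,i),"axis36",proj("wrist",world(axis(1,36e-3)),i))
cv2.imwrite("pics/w3.png",im)
c=i["T"]
vv,uu=np.mgrid[150:330,200:450];X=(np.linalg.inv(i["K"])@np.stack([uu.ravel(),vv.ravel(),np.ones(uu.size)]))*d[vv,uu].ravel();X=(c[:3,:3]@X+c[:3,3:]).T
m=(X[:,2]>.108)&(X[:,2]<.16)
t=(X-p)@M
for s in(1,-1):
    k=m&(t[:,1]*s>.005)&(t[:,1]*s<.05);print(s,"lowest finger pts z",np.sort(X[k,2])[:5].round(3),"tool y",t[k][np.argsort(X[k,2])[:5],1].round(3))
E
```

```text
t 3.87 pos [ 0.4673 -0.1882  0.0847] safe [-0.0863  0.0528  0.0847] yaw 113.6 open 0.0514 F [0.2 0.3 0.1]
target [ 0.4659 -0.1862  0.06  ] units xyz [ 0.619  0.059 -0.013] turn -0.06 dist mm 24.9
TCP px [324.64471345 230.16130248] axis36 [331.13616674 233.51180469]
1 lowest finger pts z [0.122 0.122 0.123 0.123 0.123] tool y [0.025 0.025 0.025 0.025 0.025]
-1 lowest finger pts z [0.122 0.122 0.122 0.122 0.122] tool y [-0.026 -0.026 -0.026 -0.026 -0.026]
```

View pics/w3.png

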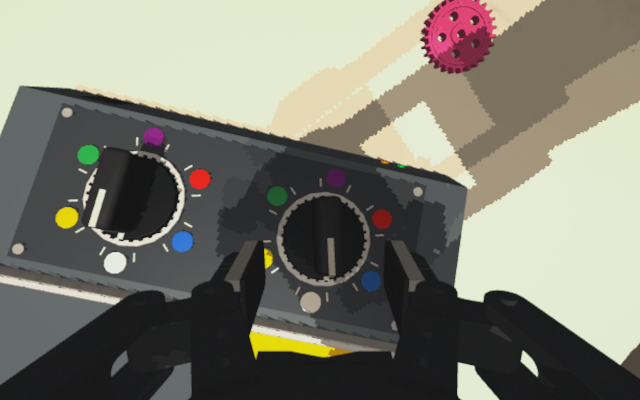

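Call:
drive_tool --commands "-0.2 0.3 0.06 0 0;-0.2 0.6 0.06 0 0;-0.2 0.6 0.06 0 0;-0.2 0.6 0.06 0 0"

```text
t: 4.25
tool_pos: [0.465, -0.1852, 0.0587]
tool_rot: [-0.322, 1.549, 0.326]
contact_force: [0.6, 0.0, 0.0]
opening: 0.0509
```

```bash
python3 go.py -0.0873 0.055 0.060 113.9 s;  python3 - <<'E'
from h import *
im,d=ctrl.get_image("wrist")
cv2.imwrite("pics/w4.png",im)
im,d=ctrl.get_image("scene");a=im[215:390,325:525];cv2.imwrite("pics/s4.png",cv2.resize(a,None,fx=4,fy=3.4,interpolation=cv2.INTER_CUBIC))
E
```

```text
t 4.25 pos [ 0.465  -0.1852  0.0587] safe [-0.088   0.0562  0.0587] yaw 113.6 open 0.0509 F [0.6 0.  0. ]
target [ 0.4659 -0.1862  0.06  ] units xyz [-0.033 -0.034  0.01 ] turn -0.05 dist mm 1.9
```

View pics/w4.png

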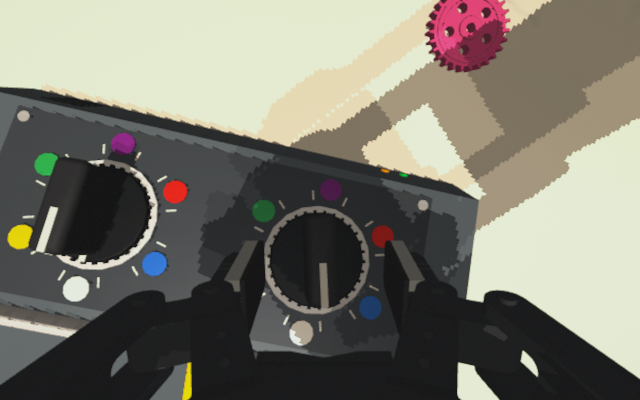

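View pics/s4.png

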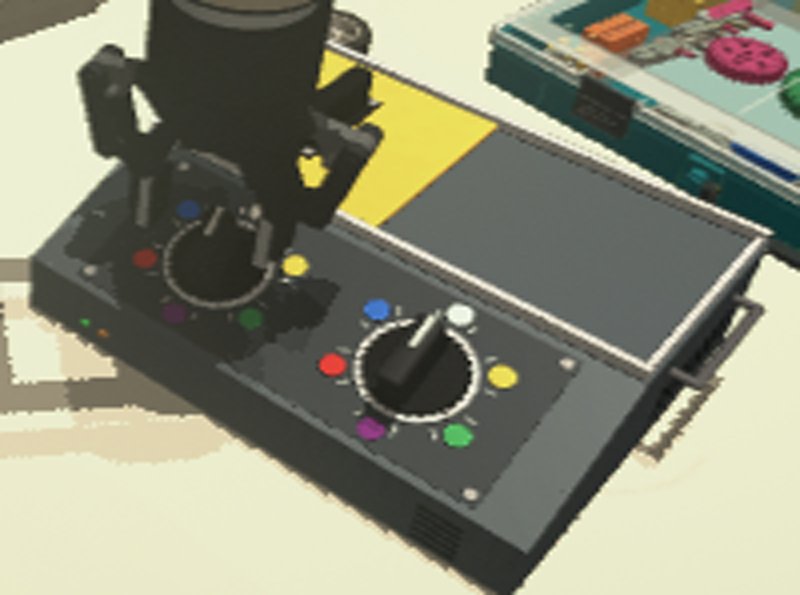

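Call:
drive_tool --commands "1 0 0 0 0;1 0 0 0 0;1 0 0 0 0;1 0 0 0 0;1 0 0 0 0;1 0 0 0 0"

```text
t: 4.85
tool_pos: [0.4665, -0.1857, 0.0613]
tool_rot: [-0.323, 1.546, 0.324]
contact_force: [-2.1, 3.9, 4.6]
opening: 0.0134
```

```bash
python3 go.py -0.0873 0.055 0.060 113.9 s;  python3 - <<'E'
from h import *
im,d=ctrl.get_image("wrist")
cv2.imwrite("pics/w5.png",cv2.resize(im[140:340,230:430],None,fx=3,fy=3,interpolation=cv2.INTER_CUBIC))
E
```

```text
t 4.85 pos [ 0.4665 -0.1857  0.0613] safe [-0.0866  0.0554  0.0613] yaw 113.6 open 0.0134 F [-2.1  3.9  4.6]
target [ 0.4659 -0.1862  0.06  ] units xyz [ 0.033 -0.006 -0.02 ] turn -0.06 dist mm 1.5
```

View pics/w5.png

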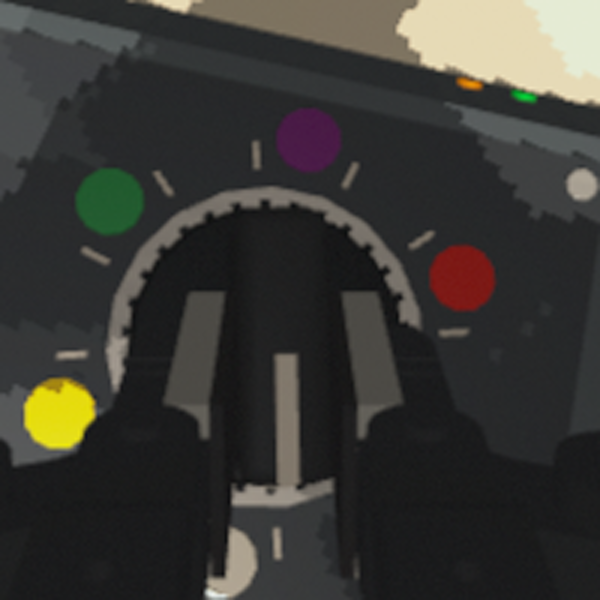

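Call:
drive_tool --commands "1 0 0 0 1;1 0 0 0 2;1 0 0 0 3;1 0 0 0 4;1 0 0 0 5;1 0 0 0 6;1 0 0 0 7;1 0 0 0 7"

```text
t: 5.57
tool_pos: [0.4666, -0.1865, 0.0611]
tool_rot: [0.156, 1.564, -0.158]
contact_force: [-1.8, -0.2, 2.3]
opening: 0.0133
```

```bash
cat > dialshot.py <<'E'
import sys
from h import *
tag=sys.argv[1]
im,d=ctrl.get_image("wrist");cv2.imwrite(f"pics/w{tag}.png",im)
im,d=ctrl.get_image("scene");cv2.imwrite(f"pics/scene{tag}.png",im)
a=im[215:390,325:525];cv2.imwrite(f"pics/s{tag}z.png",cv2.resize(a,None,fx=4,fy=3.4,interpolation=cv2.INTER_CUBIC))
E
python3 go.py -0.0873 0.055 0.060 38.3 s;python3 dialshot.py 6
```

```text
t 5.57 pos [ 0.4666 -0.1865  0.0611] safe [-0.0866  0.0546  0.0611] yaw 78.6 open 0.0133 F [-1.8 -0.2  2.3]
target [ 0.4659 -0.1862  0.06  ] units xyz [ 0.027  0.004 -0.019] turn 8.05 dist mm 1.3
```

View pics/w6.png

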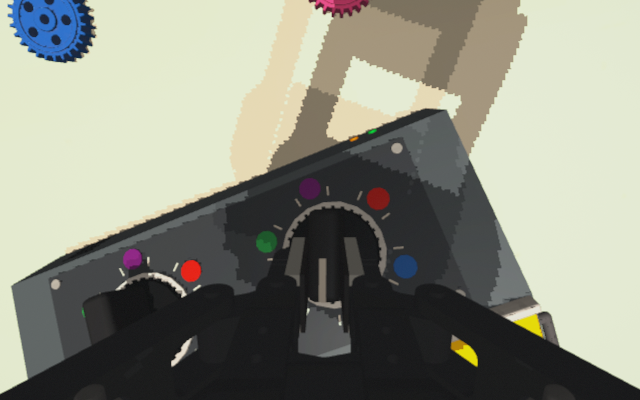

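Call:
drive_tool --commands "1 0 0 0 1;1 0 0 0 2;1 0 0 0 3;1 0 0 0 4;1 0 0 0 5.2;1 0 0 0 6.4;1 0 0 0 7.6;1 0 0 0 8"

```text
t: 6.33
tool_pos: [0.4662, -0.1871, 0.0609]
tool_rot: [0.699, 1.454, -0.703]
contact_force: [-1.9, -2.5, 3.6]
opening: 0.0131
```

```bash

python3 go.py -0.0873 0.055 0.060 38.3 s;python3 dialshot.py 7
```

```text
t 6.33 pos [ 0.4662 -0.1871  0.0609] safe [-0.0872  0.0541  0.0609] yaw 38.5 open 0.0131 F [-1.9 -2.5  3.6]
target [ 0.4659 -0.1862  0.06  ] units xyz [ 0.023  0.009 -0.021] turn 0.04 dist mm 1.3
```

View pics/w7.png

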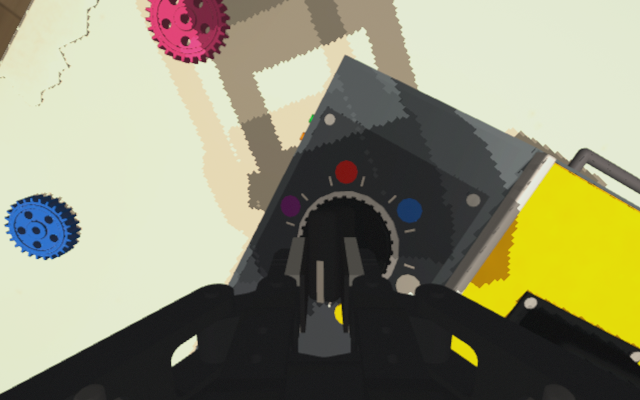

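Call:
drive_tool --commands "0.5 0 0 0 0;0.5 0 0 0 0;0.5 0 0 0 0;0.5 -1.5 0 0 0;0.5 -1.8 0 0 0;-0.5 -1.8 0 0 0;-0.5 -1.8 0 0 0"

```text
t: 7.02
tool_pos: [0.468, -0.1866, 0.1352]
tool_rot: [0.699, 1.45, -0.699]
contact_force: [-0.1, -0.3, -0.4]
opening: 0.0444
```

```bash

python3 go.py -0.0873 -0.055 0.13 -76.9 s;python3 dialshot.py 8;python3 - <<'E'
from dials import *
im=cv2.imread("pics/w8.png")
E

```

```text
t 7.02 pos [ 0.468  -0.1866  0.1352] safe [-0.0853  0.0542  0.1352] yaw 38.7 open 0.0444 F [-0.1 -0.3 -0.4]
target [ 0.4862 -0.2943  0.13  ] units xyz [ 0.138 -1.328  2.386] turn 23.11 dist mm 109.4
```

View pics/s8z.png

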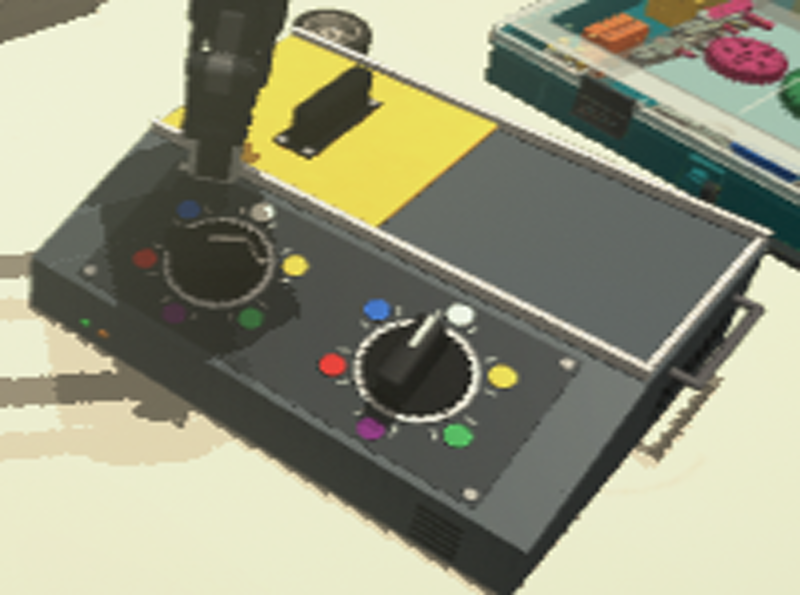

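View pics/w8.png

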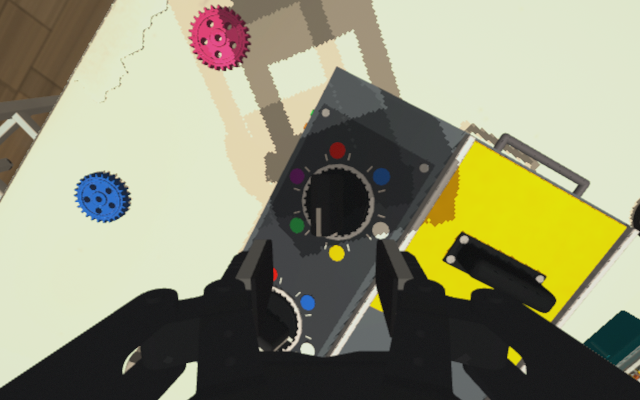

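```bash
python3 - <<'E'
from h import *
def ang(a,b): d=b-a;return np.arctan2(d[0],d[1])
a,b=[onpanel("scene",p,1,.036) for p in((378,285.0),(386.75,285.8))];print(a,b,ang(a,b))
i=ctrl.camera_info("wrist")
a,b=[onpanel("wrist",p,1,.036,i) for p in((318.5,208),(319.5,235))];print(a,b,ang(a,b))
im=cv2.imread("pics/scene8.png")
from dials import rect
cv2.imwrite("pics/d8.png",np.hstack([rect("scene",im,1),rect("wrist",cv2.imread("pics/w8.png"),1,info=i)]))
E
```

```text
[0.00350688 0.00099031] [0.01822014 0.00873404] 1.0863229683287605
[-0.00059777 -0.00062502] [0.01357494 0.0084735 ] 1.0000836777058262
```

View pics/d8.png

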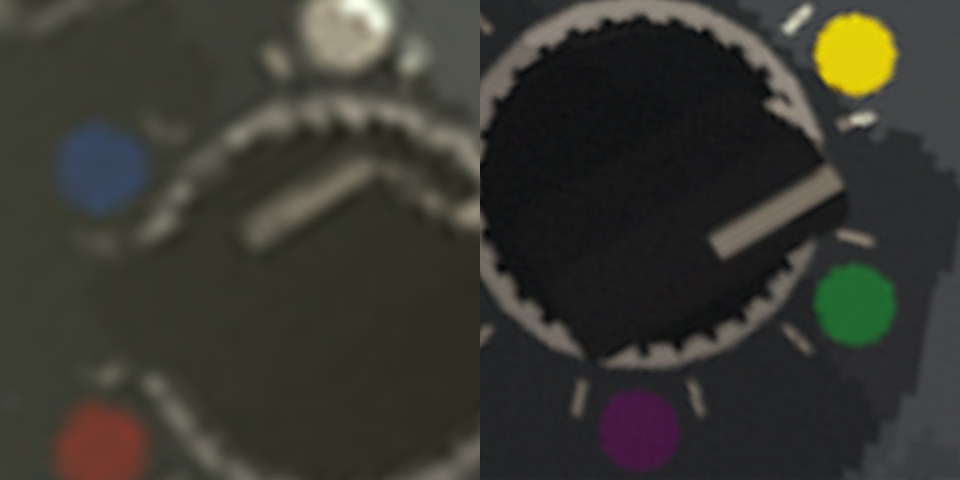

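Call:
drive_tool --commands "-0.5 0 -1.3 2.4 12;-0.5 0 -1.3 2.4 12;-0.5 0 -1.3 2.4 12;-0.5 0 -1.3 2.4 12;-0.5 0 -1.3 2.4 12;-0.5 0 -1.3 2.4 12;-0.5 0 -1.3 2.4 12;-0.5 0 -1.3 2.4 12"

```text
t: 7.78
tool_pos: [0.4845, -0.2925, 0.13]
tool_rot: [1.45, 1.038, -1.451]
contact_force: [0.1, 0.3, 0.1]
opening: 0.0643
```

```bash

python3 go.py -0.0873 -0.055 0.13 -76.9 s
```

```text
t 7.78 pos [ 0.4845 -0.2925  0.13  ] safe [-0.0887 -0.0529  0.13  ] yaw -19.0 open 0.0643 F [0.1 0.3 0.1]
target [ 0.4862 -0.2943  0.13  ] units xyz [0.001 0.056 0.028] turn 11.57 dist mm 2.5
```

Call:
drive_tool --commands "-0.5 0 0.05 0.03 11.5;-0.5 0 0.05 0.03 11.5;-0.5 0 0.05 0.03 11.5;-0.5 0 0.05 0.03 11.5;-0.5 0 0.05 0.03 11.5;-0.5 0 0.05 0.03 11.5;-0.5 0 0.05 0.03 11.5;-0.5 0 0.05 0.03 11.5"

```text
t: 8.45
tool_pos: [0.4861, -0.2942, 0.1301]
tool_rot: [2.093, 0.255, -2.099]
contact_force: [-0.1, 0.4, -0.4]
opening: 0.0642
```

```bash

python3 go.py -0.0873 -0.055 0.061 -76.9 s; python3 dialshot.py 9
```

```text
t 8.45 pos [ 0.4861 -0.2942  0.1301] safe [-0.0874 -0.0548  0.1301] yaw -76.3 open 0.0642 F [-0.1  0.4 -0.4]
target [ 0.4862 -0.2943  0.061 ] units xyz [ 1.728  0.01  -0.007] turn 0.12 dist mm 69.1
```

View pics/w9.png

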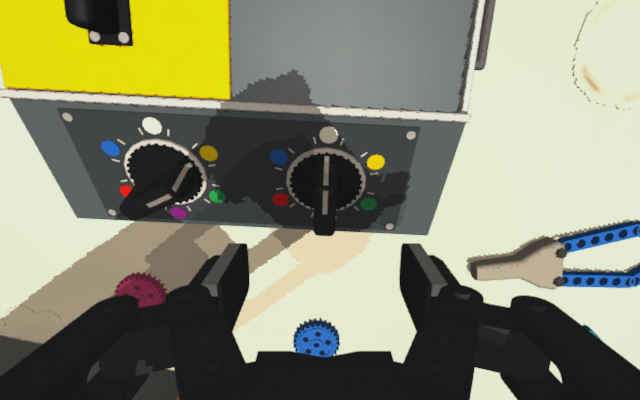

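Call:
drive_tool --commands "-0.5 1 0.01 0 0;-0.5 1.7 0.01 0 0;-0.5 1.7 0.01 0 0;0 1.7 0.01 0 0;1 1.7 0.01 0 0;1 1.7 0.01 0 0;1 1.7 0.01 0 0;1 1.7 0.01 0 0"

```text
t: 9.22
tool_pos: [0.4886, -0.2952, 0.0673]
tool_rot: [2.094, 0.258, -2.088]
contact_force: [-1.2, 4.9, 5.8]
opening: 0.0121
```

Call:
drive_tool --commands "1 0 0 0 0;1 0 0 0 0;1 0 0 0 0;1 0 0 0 0"

```text
t: 9.55
tool_pos: [0.4886, -0.2952, 0.0673]
tool_rot: [2.094, 0.258, -2.088]
contact_force: [0.3, 4.6, 5.0]
opening: 0.0123
```

```bash

python3 go.py -0.0873 -0.055 0.061 -17 s; python3 dialshot.py 10
```

```text
t 9.55 pos [ 0.4886 -0.2952  0.0673] safe [-0.0852 -0.0563  0.0673] yaw -75.9 open 0.0123 F [0.3 4.6 5. ]
target [ 0.4862 -0.2943  0.061 ] units xyz [ 0.158 -0.036  0.052] turn -11.79 dist mm 6.8
```

View pics/w10.png

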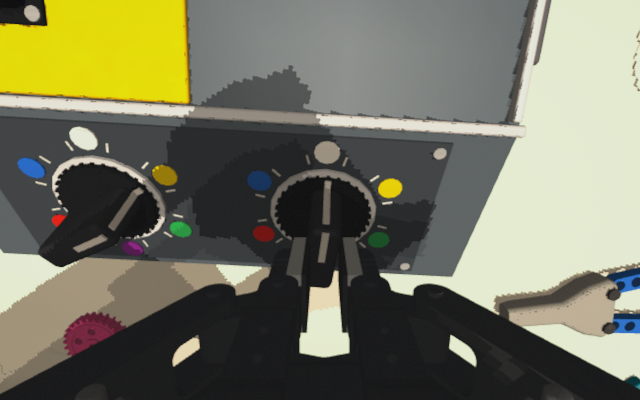

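Call:
drive_tool --commands "1 0 0 0 -1;1 0 0 0 -2;1 0 0 0 -3;1 0 0 0 -4;1 0 0 0 -5;1 0 0 0 -6;1 0 0 0 -7;1 0 0 0 -8"

```text
t: 10.32
tool_pos: [0.4905, -0.298, 0.0688]
tool_rot: [1.653, 0.837, -1.645]
contact_force: [3.7, -1.6, 3.4]
opening: 0.0003
```

```bash

python3 go.py -0.0873 -0.055 0.067 -17 s
```

```text
t 10.32 pos [ 0.4905 -0.298   0.0688] safe [-0.0838 -0.0594  0.0688] yaw -35.7 open 0.0003 F [ 3.7 -1.6  3.4]
target [ 0.4862 -0.2943  0.067 ] units xyz [ 0.044 -0.141 -0.013] turn -3.74 dist mm 5.9
```

Call:
drive_tool --commands "0 0 0 0 0;0 -0.5 0 0 0;0 -1.5 0 0 0;0 -1.5 0 0 0;0 -1.5 0 0 0"

```text
t: 10.73
tool_pos: [0.489, -0.2971, 0.1287]
tool_rot: [1.657, 0.836, -1.652]
contact_force: [0.2, -0.0, -0.4]
opening: 0.0432
```

```bash

python3 go.py -0.0873 -0.055 0.067 -17 s; python3 dialshot.py 11;  python3 - <<'E'
from dials import *
i=ctrl.camera_info("wrist")
cv2.imwrite("pics/d11.png",np.hstack([rect("scene",cv2.imread("pics/scene11.png"),-1),rect("wrist",cv2.imread("pics/w11.png"),-1,info=i)]))
E
```

```text
t 10.73 pos [ 0.489  -0.2971  0.1287] safe [-0.085  -0.0582  0.1287] yaw -36.1 open 0.0432 F [ 0.2 -0.  -0.4]
target [ 0.4862 -0.2943  0.067 ] units xyz [ 1.543 -0.108 -0.015] turn -3.81 dist mm 61.9
```

View pics/w11.png

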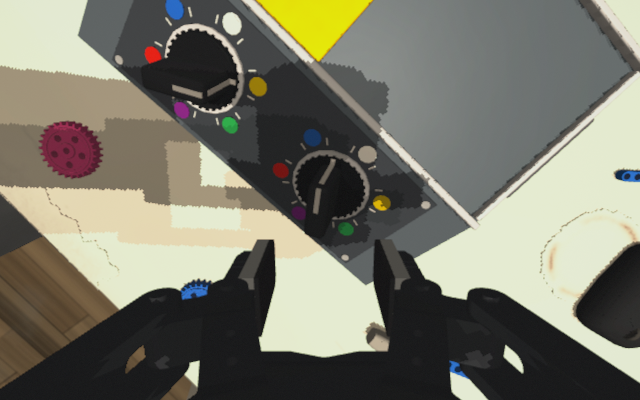

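View pics/d11.png

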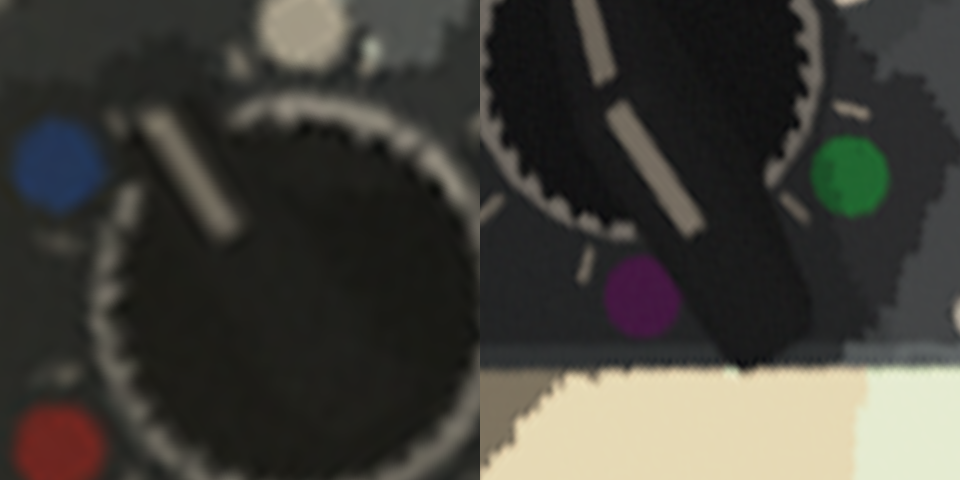

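```bash

python3 go.py -0.0873 -0.055 0.058 -43.5 s
```

```text
t 10.83 pos [ 0.487  -0.2955  0.1247] safe [-0.0867 -0.0563  0.1247] yaw -36.0 open 0.0426 F [ 0.3 -0.2 -0.1]
target [ 0.4862 -0.2943  0.058 ] units xyz [ 1.668 -0.032 -0.011] turn 1.49 dist mm 66.7
```

Call:
drive_tool --commands "0 0.5 -0.03 0 1.5;0 1.2 -0.03 0 1.5;0 1.65 -0.03 0 1.5;0 1.65 -0.03 0 1.5;0 1.65 -0.03 0 1.5;0 1.65 -0.03 0 1.5" --newtons 25

```text
t: 11.33
tool_pos: [0.4864, -0.295, 0.0591]
tool_rot: [1.743, 0.749, -1.743]
contact_force: [-0.3, 0.1, 0.9]
opening: 0.0427
```

```bash

python3 go.py -0.0873 -0.055 0.058 -43.5 s
```

```text
t 11.33 pos [ 0.4864 -0.295   0.0591] safe [-0.0873 -0.0557  0.0591] yaw -43.5 open 0.0427 F [-0.3  0.1  0.9]
target [ 0.4862 -0.2943  0.058 ] units xyz [ 0.027 -0.015 -0.01 ] turn 0.0 dist mm 1.3
```

Call:
drive_tool --commands "1 0 0 0 0;1 0 0 0 0;1 0 0 0 0;1 0 0 0 0;1 0 0 0 0;1 0 0 0 0"

```text
t: 11.83
tool_pos: [0.4858, -0.2944, 0.0605]
tool_rot: [1.742, 0.751, -1.744]
contact_force: [-5.3, 4.4, 6.5]
opening: 0.0136
```

```bash

python3 go.py -0.0873 -0.055 0.058 -17 s
```

```text
t 11.83 pos [ 0.4858 -0.2944  0.0605] safe [-0.0877 -0.055   0.0605] yaw -43.5 open 0.0136 F [-5.3  4.4  6.5]
target [ 0.4862 -0.2943  0.058 ] units xyz [ 0.062  0.006 -0.008] turn -5.29 dist mm 2.5
```

Call:
drive_tool --commands "1 0 0 0 -0.8;1 0 0 0 -1.6;1 0 0 0 -2.4;1 0 0 0 -3.2;1 0 0 0 -4;1 0 0 0 -4.8;1 0 0 0 -5.4;1 0 0 0 -5.4"

```text
t: 12.5
tool_pos: [0.486, -0.2947, 0.0602]
tool_rot: [1.416, 1.061, -1.417]
contact_force: [-4.4, 3.2, 5.0]
opening: 0.0132
```

Call:
drive_tool --commands "0.5 0 0 0 0;0.5 0 0 0 0;0.5 0 0 0 0;0.5 -1.5 0 0 0;0.5 -2.2 0 0 0;-0.5 -2.2 0 0 0;-0.5 -2.2 0 0 0"

```text
t: 13.08
tool_pos: [0.4889, -0.297, 0.152]
tool_rot: [1.418, 1.049, -1.413]
contact_force: [-0.6, -0.4, -0.5]
opening: 0.0445
```

```bash

python3 go.py -0.0873 -0.055 0.067 -17 s; python3 dialshot.py 12;  python3 - <<'E'
from dials import *
i=ctrl.camera_info("wrist")
a=cv2.imread("pics/scene12.png");b=cv2.imread("pics/w12.png")
cv2.imwrite("pics/d12.png",cv2.resize(np.vstack([np.hstack([rect("scene",a,-1),rect("wrist",b,-1,info=i)]),np.hstack([rect("scene",a,1),rect("wrist",b,1,info=i)])]),(600,600)))
E
```

```text
t 13.08 pos [ 0.4889 -0.297   0.152 ] safe [-0.0851 -0.0581  0.152 ] yaw -16.5 open 0.0445 F [-0.6 -0.4 -0.5]
target [ 0.4862 -0.2943  0.067 ] units xyz [ 2.125 -0.102 -0.052] turn 0.11 dist mm 85.1
```

View pics/d12.png

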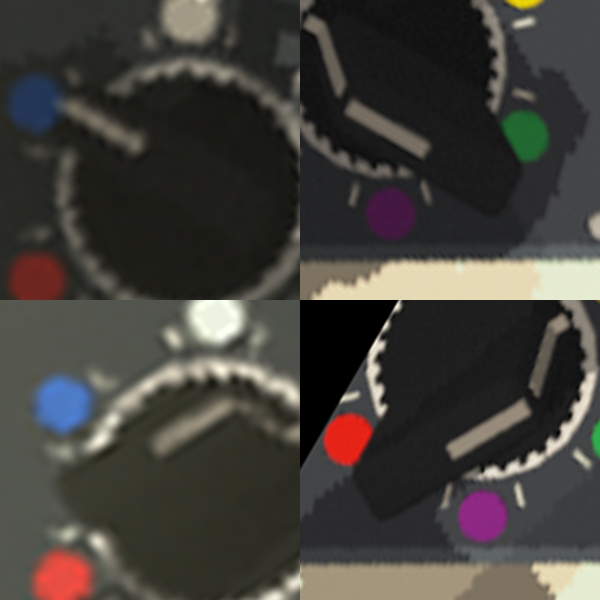

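View pics/w12.png

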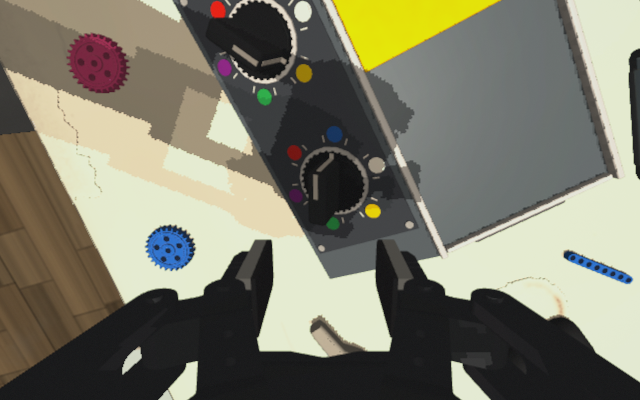

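```bash
python3 - <<'E'
from h import *
print(safe(onz("top",(397.8,171.8),.107)))
im=cv2.imread("pics/scene12.png");h=cv2.cvtColor(im,cv2.COLOR_BGR2HSV)
m=cv2.inRange(h,(22,150,90),(35,255,255));cs=max(cv2.findContours(m,0,1)[0],key=cv2.contourArea)
x,y,w,hh=cv2.boundingRect(cs);print(x,y,w,hh)
cv2.imwrite("pics/rib.png",cv2.resize(im[y-10:y+hh+10,x-10:x+w+10],None,fx=6,fy=6,interpolation=cv2.INTER_CUBIC))
E
python3 go.py 0.0376 0.069 0.15 -79.35 s
```

```text
[0.03675611 0.07411624 0.107     ]
367 226 49 53
t 13.18 pos [ 0.4864 -0.295   0.1468] safe [-0.0873 -0.0557  0.1468] yaw -16.5 open 0.0591 F [-0.5  0.1 -0.6]
target [ 0.5861 -0.1494  0.15  ] units xyz [-0.08   1.357 -4.197] turn 12.58 dist mm 176.5
```

View pics/rib.png

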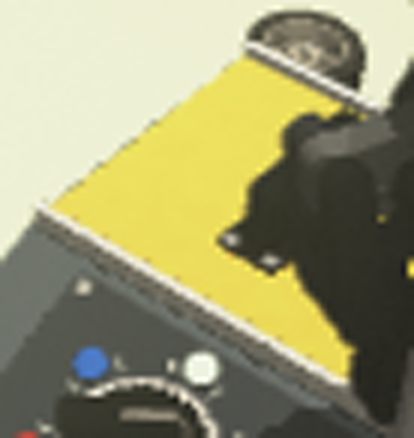

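Move above the rib, fully open.

Call:
drive_tool --commands "-1 -0.1 1.35 -4.2 12.5;-1 -0.1 1.35 -4.2 12.5;-1 -0.1 1.35 -4.2 12.5;-1 -0.1 1.35 -4.2 12.5;-1 -0.1 1.35 -4.2 12.5;-1 -0.1 1.35 -4.2 12.5;-1 -0.1 1.35 -4.2 12.5;-1 -0.1 1.35 -4.2 12.5"

```text
t: 13.85
tool_pos: [0.5846, -0.1478, 0.1477]
tool_rot: [2.049, 0.327, -2.057]
contact_force: [-1.2, -0.1, 0.2]
opening: 0.0855
```

Call:
drive_tool --commands "-1 0 0 0 0.7;-1 0 0 0 0.7;-1 0 0 0 0.7"

```text
t: 14.1
tool_pos: [0.5846, -0.1487, 0.1486]
tool_rot: [2.081, 0.273, -2.087]
contact_force: [-0.2, 0.6, -0.3]
opening: 0.0854
```

```bash
python3 go.py 0.0376 0.07 0.07 -79.35 s
python3 dialshot.py 13;  python3 - <<'E'
from h import *
i=ctrl.camera_info("wrist");im=cv2.imread("pics/w13.png")
print(proj("wrist",world([.0376,.07,.121]),i))
E
```

```text
t 14.10 pos [ 0.5846 -0.1487  0.1486] safe [0.0363 0.0699 0.1486] yaw -75.2 open 0.0854 F [-0.2  0.6 -0.3]
target [ 0.5859 -0.1484  0.07  ] units xyz [ 1.964  0.004 -0.037] turn 0.84 dist mm 78.6
[322.59622582 211.4497397 ]
```

View pics/w13.png

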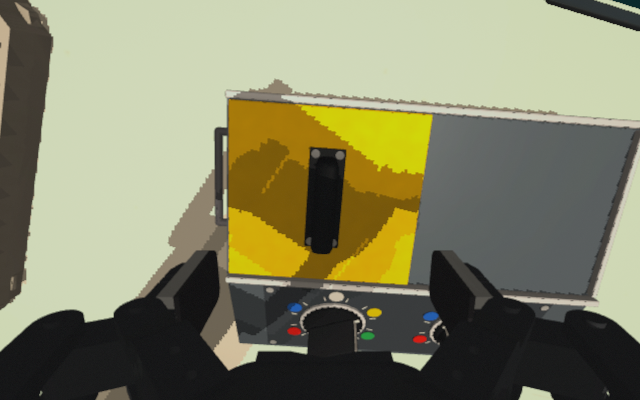

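Call:
drive_tool --commands "-0.5 0.8 0 0 0.8;-0.2 1.5 0 0 0.8;-0.2 1.9 0 0 0.8;-0.2 1.9 0 0 0.8;-0.2 1.9 0 0 0.8;-0.2 1.9 0 0 0.8"

```text
t: 14.7
tool_pos: [0.5866, -0.1495, 0.0761]
tool_rot: [2.125, 0.199, -2.121]
contact_force: [0.6, -0.1, -0.5]
opening: 0.0514
```

Call:
drive_tool --commands "1 0 0 0 0;1 0 0 0 0;1 0 0 0 0;1 0 0 0 0;1 0 0 0 0;1 0 0 0 0" --newtons 40

```text
t: 15.2
tool_pos: [0.5866, -0.1493, 0.0764]
tool_rot: [2.125, 0.199, -2.12]
contact_force: [-0.8, 0.2, 5.9]
opening: 0.0124
```

```bash
python3 go.py 0.0376 -0.058 0.07 -79.35 s
```

```text
t 15.20 pos [ 0.5866 -0.1493  0.0764] safe [0.0382 0.0689 0.0764] yaw -79.2 open 0.0124 F [-0.8  0.2  5.9]
target [ 0.6095 -0.2742  0.07  ] units xyz [0.164 3.173 0.02 ] turn 0.02 dist mm 127.1
```

Call:
drive_tool --commands "1 0 0.3 0 0;1 0 0.7 0 0;1 0 1.1 0 0;1 0 1.5 0 0;1 0 1.9 0 0;1 0 2.3 0 0;1 0 2.7 0 0;1 0 3 0 0"

```text
t: 15.87
tool_pos: [0.6091, -0.268, 0.0764]
tool_rot: [2.125, 0.199, -2.121]
contact_force: [-0.8, 3.3, 5.5]
opening: 0.0129
```

```bash
python3 go.py 0.0376 -0.055 0.07 -79.35 s
```

```text
t 15.87 pos [ 0.6091 -0.268   0.0764] safe [ 0.0383 -0.0518  0.0764] yaw -79.3 open 0.0129 F [-0.8  3.3  5.5]
target [ 0.609  -0.2712  0.07  ] units xyz [0.161 0.08  0.018] turn 0.02 dist mm 7.2
```

Call:
drive_tool --commands "1 0 0.1 0 0;1 0 0.1 0 0;1 0 0.1 0 0"

```text
t: 16.12
tool_pos: [0.6094, -0.27, 0.0764]
tool_rot: [2.125, 0.202, -2.123]
contact_force: [-1.9, 5.0, 7.2]
opening: 0.0122
```

Call:
drive_tool --commands "-0.2 0 0 0 0;-0.2 0 0 0 0;-0.2 0 0 0 0;-0.2 0 0 0 0;-1 -0.8 0 0 0;-1 -1.6 0 0 0;-1 -2 0 0 0;-1 -2 0 0 0"

```text
t: 16.78
tool_pos: [0.6115, -0.2727, 0.1608]
tool_rot: [2.129, 0.193, -2.112]
contact_force: [0.2, -0.1, 0.9]
opening: 0.0854
```

```bash
python3 go.py 0.0376 0.07 0.15 -79.35 s; python3 dialshot.py 14
```

```text
t 16.78 pos [ 0.6115 -0.2727  0.1608] safe [ 0.0399 -0.0569  0.1608] yaw -79.3 open 0.0854 F [ 0.2 -0.1  0.9]
target [ 0.5859 -0.1484  0.15  ] units xyz [ 0.249 -3.173  0.053] turn 0.02 dist mm 127.3
```

View pics/w14.png

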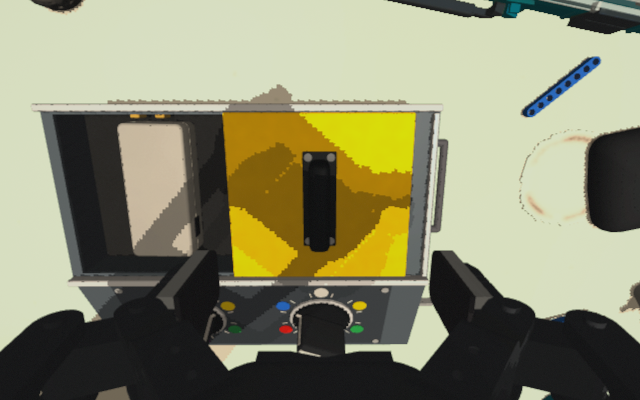

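```bash
python3 - <<'E'
from h import *
i=ctrl.camera_info("wrist");im,d=ctrl.get_image("wrist")
q=np.array([onz("wrist",p,.082,i) for p in((117.5,124),(186.5,121),(201,254),(133,257))])
s=np.array([safe(x) for x in q]);print(s.round(4),s.mean(0));print(np.linalg.norm(np.diff(q,axis=0),axis=1))
v=s[0]+s[1]-s[2]-s[3];print("angle deg in safe",np.degrees(np.arctan2(v[1],v[0])))
X=i["T"][:3,:3]@(np.linalg.solve(i["K"],[155,180,1])*d[180,155])+i["T"][:3,3];print(safe(X))
# lid: rib & yellow
h=cv2.cvtColor(im,cv2.COLOR_BGR2HSV);m=cv2.inRange(h,(18,150,60),(35,255,255));m[:, :215]=0;m[280:]=0
c=cv2.findContours(m,0,1)[0];c=max(c,key=cv2.contourArea)
print("lid",np.array([safe(onz("wrist",p,.093,i)) for p in cv2.boxPoints(cv2.minAreaRect(c))]).round(4))
E
```

```text
[[ 0.0881  0.0883  0.082 ]
 [ 0.0903  0.04    0.082 ]
 [-0.0098  0.0388  0.082 ]
 [-0.0125  0.0914  0.082 ]] [0.0390111  0.06462759 0.082     ]
[0.04829099 0.10009316 0.05267247]
angle deg in safe -0.5329838579631119
[0.0483869  0.06677075 0.08255688]
lid [[ 0.0993  0.011   0.093 ]
 [ 0.0996 -0.1193  0.093 ]
 [-0.0223 -0.1284  0.093 ]
 [-0.0226  0.0198  0.093 ]]
```

```bash
python3 go.py 0.039 0.0646 0.15 -79.35 s
```

```text
t 16.93 pos [ 0.6082 -0.2707  0.1534] safe [ 0.0369 -0.0543  0.1534] yaw -79.3 open 0.0857 F [ 0.4 -0.1  0. ]
target [ 0.5882 -0.1534  0.15  ] units xyz [ 0.089 -2.973 -0.056] turn 0.02 dist mm 119.0
```

Call:
drive_tool --commands "-0.5 0 -1 -0.05 0;-0.5 0 -2 -0.05 0;-0.5 0 -2.97 -0.05 0;-0.5 0 -2.97 -0.05 0;-0.5 0 -2.97 -0.05 0;-0.5 1 -2.97 -0.05 0;-0.5 1 -2.97 -0.05 0;-0.5 1 -2.97 -0.05 0"

```text
t: 17.6
tool_pos: [0.586, -0.1537, 0.1109]
tool_rot: [2.117, 0.202, -2.133]
contact_force: [-1.1, 0.9, 0.4]
opening: 0.0639
```

```bash
python3 go.py 0.039 0.0646 0.033 -79.35 s; python3 dialshot.py 15; python3 - <<'E'
from h import *
i=ctrl.camera_info("wrist");p,M,o=tool();im,d=ctrl.get_image("wrist")
c=i["T"]
vv,uu=np.mgrid[150:330,150:500];X=(np.linalg.inv(i["K"])@np.stack([uu.ravel(),vv.ravel(),np.ones(uu.size)]))*d[vv,uu].ravel();X=(c[:3,:3]@X+c[:3,3:]).T
t=(X-p)@M
m=(t[:,0]<-.02)&(t[:,0]>-.07)
for s in(1,-1):
    k=m&(t[:,1]*s>.02)&(t[:,1]*s<.06);j=np.argsort(-t[k,0])[:300:50];print(s,t[k][j].round(3))
E
```

```text
t 17.60 pos [ 0.586  -0.1537  0.1109] safe [0.0367 0.0647 0.1109] yaw -79.3 open 0.0639 F [-1.1  0.9  0.4]
target [ 0.5882 -0.1534  0.033 ] units xyz [ 1.947  0.011 -0.07 ] turn 0.01 dist mm 77.9
1 [[-0.04   0.033  0.003]
 [-0.043  0.032 -0.007]
 [-0.045  0.033 -0.009]
 [-0.046  0.037 -0.011]
 [-0.047  0.032  0.002]
 [-0.048  0.033  0.01 ]]
-1 [[-0.04  -0.032 -0.005]
 [-0.043 -0.032  0.   ]
 [-0.044 -0.032  0.   ]
 [-0.046 -0.032  0.006]
 [-0.047 -0.032 -0.006]
 [-0.048 -0.042 -0.007]]
```

View pics/w15.png

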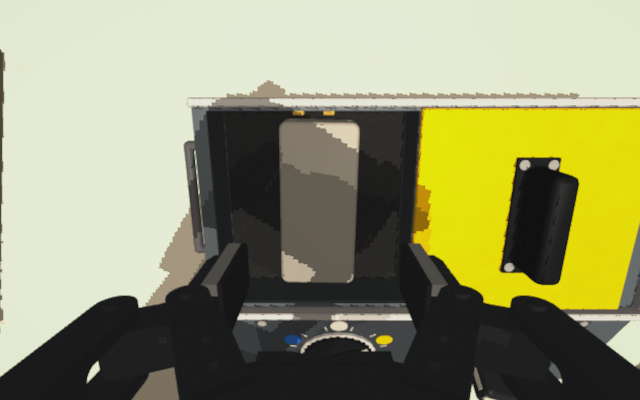

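Call:
drive_tool --commands "-0.5 0.7 0.01 -0.05 0;-0.5 1.4 0.01 -0.05 0;-0.5 1.85 0.01 -0.05 0;-0.5 1.85 0.01 -0.05 0;-0.5 1.85 0.01 -0.05 0;-0.5 1.95 0.01 -0.05 0;-0.5 1.95 0.01 -0.05 0;-0.5 1.95 0.01 -0.05 0"

```text
t: 18.42
tool_pos: [0.5919, -0.1544, 0.0386]
tool_rot: [2.125, 0.198, -2.12]
contact_force: [-0.7, -0.4, -0.0]
opening: 0.064
```

```bash
python3 go.py 0.039 0.0646 0.028 -79.35 s
```

```text
t 18.42 pos [ 0.5919 -0.1544  0.0386] safe [0.0424 0.063  0.0386] yaw -79.3 open 0.0640 F [-0.7 -0.4 -0. ]
target [ 0.5882 -0.1534  0.028 ] units xyz [ 0.265 -0.041  0.085] turn 0.02 dist mm 11.2
```

Call:
drive_tool --commands "-0.5 0.13 -0.03 0.05 0;-0.5 0.25 -0.03 0.05 0;-0.5 0.25 -0.03 0.05 0;-0.5 0.25 -0.03 0.05 0"

```text
t: 18.75
tool_pos: [0.5879, -0.1528, 0.026]
tool_rot: [2.122, 0.2, -2.125]
contact_force: [0.5, 0.9, 1.1]
opening: 0.0644
```

Call:
drive_tool --commands "1 0 0 0 0;1 0 0 0 0;1 0 0 0 0;1 0 0 0 0;1 0 0 0 0;1 0 0 0 0"

```text
t: 19.25
tool_pos: [0.5888, -0.1532, 0.027]
tool_rot: [2.124, 0.199, -2.122]
contact_force: [0.5, 0.0, 0.9]
opening: 0.0469
```

```bash
python3 go.py 0.039 0.0646 0.028 -79.35 s;python3 dialshot.py 16
```

```text
t 19.25 pos [ 0.5888 -0.1532  0.027 ] safe [0.0396 0.0648 0.027 ] yaw -79.3 open 0.0469 F [0.5 0.  0.9]
target [ 0.5882 -0.1534  0.028 ] units xyz [-0.025  0.004  0.014] turn 0.02 dist mm 1.2
```

View pics/w16.png

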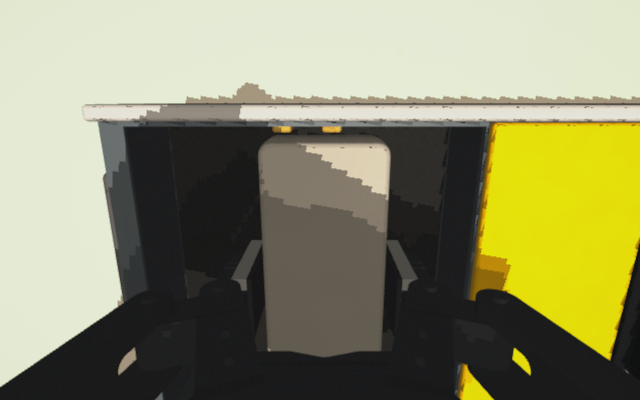

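Call:
drive_tool --commands "1 -0.15 0 0 0;1 -0.4 0 0 0;1 -0.7 0 0 0;1 -1 0 0 0;1 -1.3 0 0 0;1 -1.6 0 0 0;1 -1.9 0 0 0;1 -2 0 0 0"

```text
t: 20.02
tool_pos: [0.59, -0.1536, 0.1102]
tool_rot: [2.126, 0.197, -2.118]
contact_force: [0.0, 0.6, -1.3]
opening: 0.0471
```

```bash
python3 go.py 0.039 0.0646 0.125 -79.35 s;python3 dialshot.py 17
```

```text
t 20.02 pos [ 0.59   -0.1536  0.1102] safe [0.0407 0.0641 0.1102] yaw -79.3 open 0.0471 F [ 0.   0.6 -1.3]
target [ 0.5882 -0.1534  0.125 ] units xyz [-0.37  -0.012  0.041] turn 0.02 dist mm 14.9
```

View pics/w17.png

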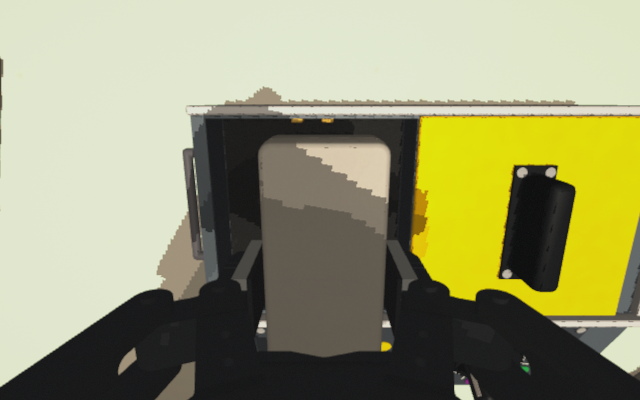

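View pics/scene17.png

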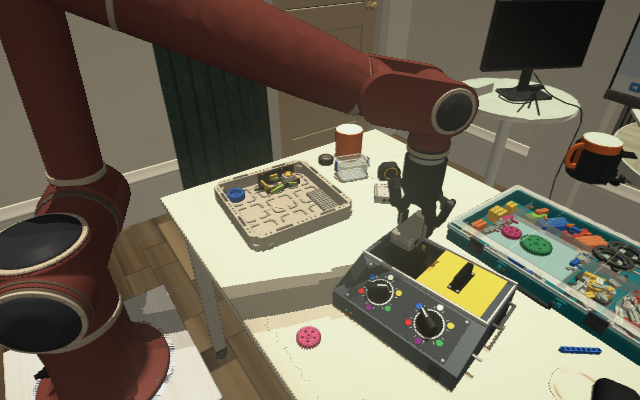

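```bash
python3 go.py 0.4862 0.2206 0.115 -92.9
```

```text
t 20.12 pos [ 0.5895 -0.1535  0.1086] safe [0.0402 0.0644 0.1086] yaw -79.3 open 0.0473 F [ 0.3 -0.5 -2.4]
target [0.4862 0.2206 0.115 ] units xyz [-0.177 -9.669  0.793] turn 2.73 dist mm 388.1
```

Call:
drive_tool --commands "1 -0.2 -0.3 0 0.2;1 -0.2 -0.8 0.1 0.4;1 -0.2 -1.5 0.1 0.6;1 -0.2 -2.2 0.2 0.8;1 -0.2 -2.9 0.2 1;1 -0.2 -3.6 0.3 1.2;1 -0.2 -4.3 0.35 1.4;1 -0.2 -5 0.4 1.6"

```text
t: 20.78
tool_pos: [0.5342, 0.0417, 0.1136]
tool_rot: [2.196, 0.052, -2.2]
contact_force: [0.4, 1.0, -1.4]
opening: 0.047
```

```bash
python3 go.py 0.4862 0.2206 0.115 -92.9
```

```text
t 20.78 pos [0.5342 0.0417 0.1136] safe [0.0219 0.2664 0.1136] yaw -87.3 open 0.0470 F [ 0.4  1.  -1.4]
target [0.4862 0.2206 0.115 ] units xyz [-0.032 -4.523  0.989] turn 1.12 dist mm 185.2
```

Call:
drive_tool --commands "1 0 -0.7 0.1 0.2;1 0 -1.4 0.3 0.4;1 0 -2.1 0.5 0.6;1 0 -2.8 0.6 0.8;1 0 -3.5 0.8 1;1 0 -4.1 0.9 1.1;1 0 -4.45 1 1.1;1 0 -4.5 1 1.1"

```text
t: 21.45
tool_pos: [0.4852, 0.2204, 0.1136]
tool_rot: [-2.196, 0.049, 2.201]
contact_force: [1.0, -0.0, -1.6]
opening: 0.0474
```

Call:
drive_tool --commands "1 0 0 0 0;1 0 0 0 0"

```text
t: 21.62
tool_pos: [0.4867, 0.2178, 0.1141]
tool_rot: [-2.196, 0.054, 2.198]
contact_force: [0.2, -1.2, -2.4]
opening: 0.047
```

```bash
python3 go.py 0.4862 0.2206 0.03 -92.9;python3 dialshot.py 18; python3 - <<'E'
from h import *
im,d=ctrl.get_image("top");cv2.imwrite("pics/top18.png",im)
cv2.imwrite("pics/t18z.png",cv2.resize(im[130:275,180:330],None,fx=4,fy=4,interpolation=cv2.INTER_CUBIC))
E
```

```text
t 21.62 pos [0.4867 0.2178 0.1141] safe [0.0078 0.4482 0.1141] yaw -92.8 open 0.0470 F [ 0.2 -1.2 -2.4]
target [0.4862 0.2206 0.03  ] units xyz [ 2.102 -0.072  0.014] turn 0.03 dist mm 84.1
```

View pics/w18.png

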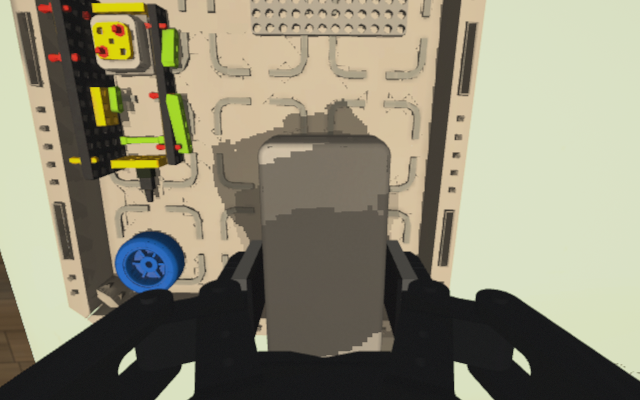

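View pics/scene18.png

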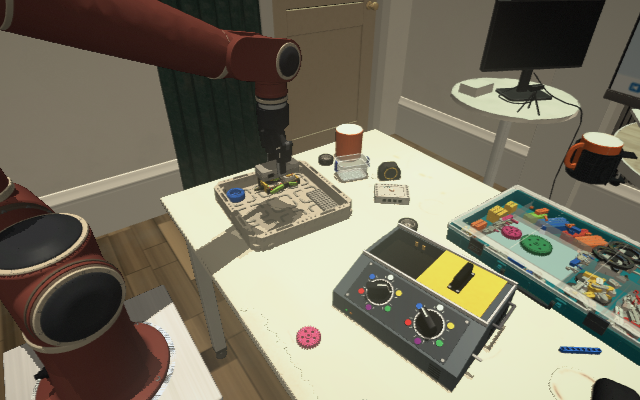

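Call:
drive_tool --commands "1 0.4 0 0 0;1 0.8 0 0 0;1 1.2 0 0 0;1 1.6 0 0 0;1 2 0 0 0;1 2.4 0 0 0;1 2.6 0 0 0;1 2.6 0 0 0"

```text
t: 22.43
tool_pos: [0.4852, 0.2171, 0.0084]
tool_rot: [-2.192, 0.056, 2.202]
contact_force: [-0.3, 0.4, -2.7]
opening: 0.0474
```

```bash
python3 go.py 0.4862 0.2206 -0.022 -92.9;python3 dialshot.py 19
```

```text
t 22.43 pos [0.4852 0.2171 0.0084] safe [0.0063 0.4478 0.0084] yaw -92.8 open 0.0474 F [-0.3  0.4 -2.7]
target [ 0.4862  0.2206 -0.022 ] units xyz [ 0.76  -0.089 -0.023] turn 0.02 dist mm 30.6
```

View pics/w19.png

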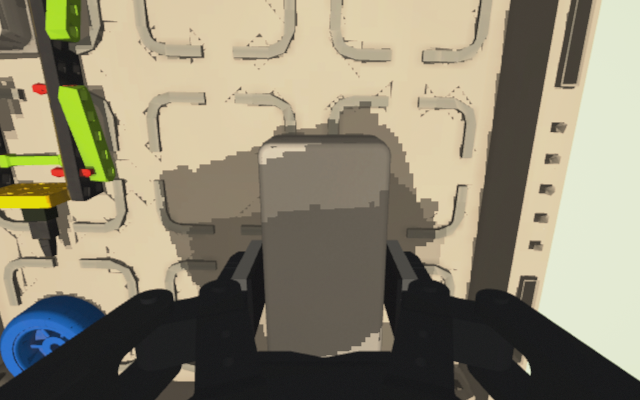

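Call:
drive_tool --commands "1 0.2 0 0 0;1 0.4 0 0 0;1 0.55 0 0 0;1 0.65 0 0 0;1 0.65 0 0 0;1 0.65 0 0 0"

```text
t: 23.03
tool_pos: [0.4865, 0.2183, -0.0157]
tool_rot: [-2.196, 0.053, 2.198]
contact_force: [-0.8, 0.2, -1.4]
opening: 0.0473
```

```bash
python3 go.py 0.4862 0.2206 -0.022 -92.9
```

```text
t 23.03 pos [ 0.4865  0.2183 -0.0157] safe [ 0.0077  0.4487 -0.0157] yaw -92.7 open 0.0473 F [-0.8  0.2 -1.4]
target [ 0.4862  0.2206 -0.022 ] units xyz [ 0.156 -0.057  0.011] turn 0.03 dist mm 6.7
```

Call:
drive_tool --commands "1 0.04 0 0 0;1 0.08 0 0 0;1 0.12 0 0 0;1 0.12 0 0 0"

```text
t: 23.37
tool_pos: [0.4868, 0.2183, -0.0203]
tool_rot: [-2.197, 0.053, 2.197]
contact_force: [-0.0, 0.3, -1.8]
opening: 0.0472
```

Call:
drive_tool --commands "1 0.03 0 0 0;1 0.05 0 0 0;1 0.05 0 0 0"

```text
t: 23.62
tool_pos: [0.4868, 0.2183, -0.0223]
tool_rot: [-2.197, 0.053, 2.197]
contact_force: [-0.4, -0.9, -1.9]
opening: 0.047
```

Call:
drive_tool --commands "1 0.03 0 0 0;1 0.05 0 0 0;1 0.05 0 0 0"

```text
t: 23.87
tool_pos: [0.4871, 0.2184, -0.023]
tool_rot: [-2.197, 0.053, 2.198]
contact_force: [-3.4, -1.8, 5.6]
opening: 0.047
```

Contact with the floor, where expected (-0.023). Release and lift.

Call:
drive_tool --commands "0.1 -0.02 0 0 0;0 -0.02 0 0 0;-0.2 -0.02 0 0 0;-0.5 -0.02 0 0 0;-0.5 -0.02 0 0 0;-0.5 -0.02 0 0 0;-0.5 -0.5 0 0 0;-0.5 -1 0 0 0"

```text
t: 24.53
tool_pos: [0.4852, 0.2178, 0.0146]
tool_rot: [-2.193, 0.054, 2.202]
contact_force: [0.7, 0.5, 0.9]
opening: 0.0645
```

Call:
drive_tool --commands "-0.5 -1 0 0 0;-0.5 -2 0 0 0;-0.5 -3 0 0 0;-0.5 -4 0 0 0;-0.5 -4 0 0 0;-0.5 -4 0 0 0"

```text
t: 25.03
tool_pos: [0.4892, 0.219, 0.18]
tool_rot: [-2.204, 0.05, 2.188]
contact_force: [-0.3, -0.4, -0.4]
opening: 0.0639
```

```bash
python3 go.py 0.4862 0.2206 -0.022 -92.9;python3 dialshot.py 20; python3 - <<'E'
from h import *
im,d=ctrl.get_image("top");cv2.imwrite("pics/top20.png",im)
E
```

```text
t 25.03 pos [0.4892 0.219  0.18  ] safe [0.0105 0.4489 0.18  ] yaw -92.8 open 0.0639 F [-0.3 -0.4 -0.4]
target [ 0.4862  0.2206 -0.022 ] units xyz [ 5.05  -0.024  0.112] turn 0.03 dist mm 202.1
```

View pics/w20.png

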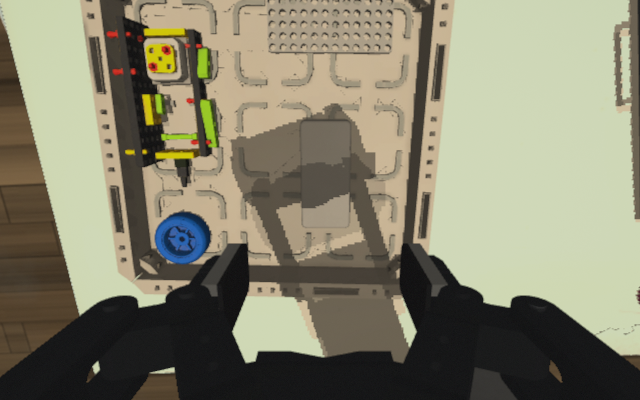

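View pics/s20z.png

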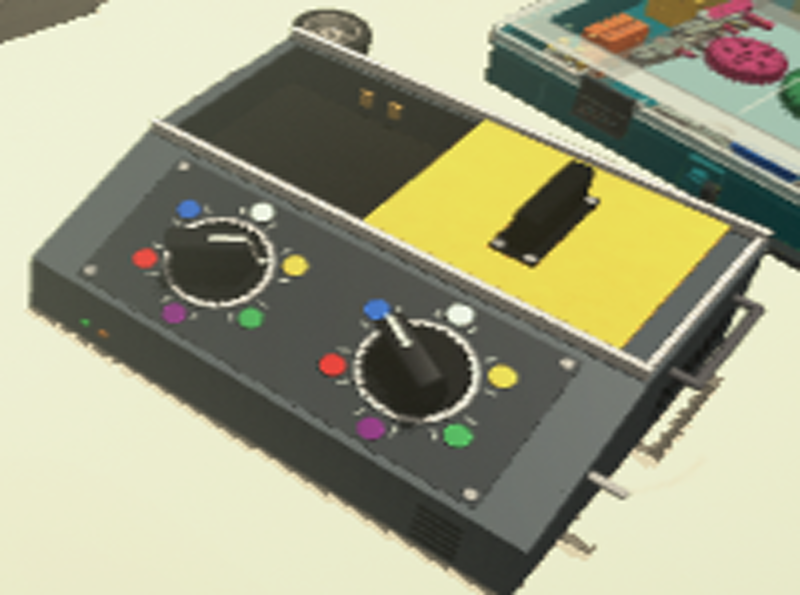

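```bash
python3 - <<'E'
from h import *
im=cv2.imread("pics/scene20.png");h=cv2.cvtColor(im,cv2.COLOR_BGR2HSV)
m=cv2.inRange(h,(22,150,90),(35,255,255));m[:225]=0;cs=max(cv2.findContours(m,0,1)[0],key=cv2.contourArea)
q=np.array([onz("scene",p,.093)[:2] for p in cs[:,0].astype(float)],np.float32)
r=cv2.minAreaRect(q*1000);c0=np.array([586.19,-149.41]);print(r,"lid travel mm",np.linalg.norm(np.array(r[0])-c0))
i=ctrl.camera_info("wrist");im,d=ctrl.get_image("wrist")
q=[onz("wrist",p,.032,i) for p in((301,121),(350,121),(350,227),(302,227))]
c=np.mean(q,0);print(c,[np.linalg.norm(q[k]-q[k-1]).round(3) for k in range(4)])
T=R.from_euler('z',-2.9,degrees=True).as_matrix();print("in tray",T.T@(c-[.5185,.264,0]))
for u,v in((308,130),(344,130),(344,218),(308,218)):
    print((i["T"][:3,:3]@(np.linalg.solve(i["K"],[u,v,1])*d[v,u])+i["T"][:3,3]).round(4))
E
```

```text
((608.8992919921875, -270.3431396484375), (117.99996185302734, 131.6493377685547), 10.737019538879395) lid travel mm 123.04688621828232
[0.48473479 0.21575568 0.032     ] [np.float64(0.1), np.float64(0.043), np.float64(0.1), np.float64(0.046)]
in tray [-0.03128114 -0.04989082  0.032     ]
[0.5523 0.2143 0.3508]
[0.5258 0.1975 0.0305]
[0.4434 0.2003 0.0324]
[0.445  0.2345 0.0324]
```

```bash
python3 - <<'E'
from station import ctrl
print(ctrl.finish_job(), ctrl.get_obs()["t"])
E
```

```text
the job is handed in; nothing more can be done
the job is handed in; nothing more can be done
```

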